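# Cap a fallen bead jar in the setting press and keep the pressure on

## Robot

A 6-joint arm with a two-finger parallel gripper is mounted at the origin on the work surface. World frame = base frame: x ahead of the robot, y to its left, z up, the work surface at z = 0. Lengths are in mm, angles in degrees, forces in N, time in s.
With the tool pointing down it reaches from about 350 to 850 mm from the base axis. Payload 8.1 kg.
Tool frame: the origin (TCP) lies midway between the tips of the shut fingers; the grasp point (between the pads) lies 19 mm behind it; z points along the fingers, y is the line along which they close (so a half turn about z gives the same grasp; the last joint's range is limited). The gripper opens to 85 mm and grips with 20 to 120 N. Pads are 22 mm wide; open, the fingers measure 114 mm over their backs; the gripper's body (76 mm by 85 mm) begins 54 mm behind the grasp point. The pads swing forward as they close: fully open they stand 13 mm farther back than shut.
Start: joints at [62.143, 7.471, 85.268, -0, 87.261, -4.893], TCP at [234.073, 552.463, 231.292] pointing down, gripper open.
Joint ranges: [-169.43, 169.43], [-51.17, 129.36], [1.28, 143.12], [-76.62, 256.62], [0, 156.53], [-152.29, 152.29]. Speed limits (degrees/s): [136.94, 136.94, 159.86, 180, 180, 180].

## Interface

Orientations are given as [roll, pitch, yaw] about the fixed x, y, z axes, in that order (R = Rz(yaw) Ry(pitch) Rx(roll)).
In Python, from bench import r, optics, workorder gives the robot as it stands.
- The arm moves only by the tool handwheel, called after "Call:" in YAML: its name, and indented under it one key for each argument. Schema: {"type":"object","properties":{"moves":{"type":"array","items":{"type":"number"},"minItems":7,"maxItems":56},"force":{"type":"number"},"only":{"type":"string"},"quiet":{"type":"boolean"},"lines":{"type":"string"}},"required":["moves"],"additionalProperties":false}. moves is one flat list of numbers that holds 1 to 8 rows one after another, with no inner brackets; each row has 7 numbers: a rotation vector rx, ry, rz in shares of 180 degrees (1.0 is 180 degrees), then dx, dy, dz in parts of the range, where 1.0 means 750 mm, then the finger opening in mm; each row is the pose to reach, as a shift and turn from the pose commanded when the call began, along the tool's axes at that moment; what a row does not reach only later rows make up. A row lasts 1/8 s, in which the tool goes at most 62.5 mm and 10.7 degrees, less where a joint would pass 70% of its speed; a pose out of reach is approached as far as the arm can. The fingers move at their own pace and stop on an object; force is the grip in N (left out, the last holds). Time passes only in rows, so rows that do not move let the fingers close. The tool returns the time, the measured TCP pose, the force, the opening and the grip force at its end. only (a regular expression) keeps the lines of the reply that match it, lines (a string "A,B") keeps lines A to B, and quiet returns only ok. A shift or turn number past 1, either way, is cut back to 1. Input that does not fit is refused with a message, and nothing moves.
- r.sense(): the state, without advancing time (a new reading comes with each control period).
- optics.snapshot(name): name is "scene" or "side" or "wrist"; returns a dict with "pixels" (420x560x3 uint8, blue, green, red), "fx", "fy", "cx", "cy" (pixels), "D" ([k1, k2, p1, p2, k3] as OpenCV has them; the pictures are not rectified), "pose" (4x4, takes a point from camera to world coordinates). Camera axes: x right, y up, looking along -z (the intrinsics and any distortion apply to the point x, -y, -z); pixel columns grow to the right and rows downward; lengths in mm; the calibration is good to about 2 mm. A picture is of the moment at which its call begins. There is no depth.
- workorder.hand_in(): hands the job in; it is judged then, once.
The state is a dict: "time": time; "joint_pos": joint angles; "qd": joint speeds; "joint_efforts": joint torques, N m; "tool_pos": TCP position; "tcp_rot": TCP orientation; "ft_force": force on the tool from outside, world axes, zero at the start; "wrist_torque": the same for the moment, N m; "finger_gap": finger opening in mm; "grip_force": force on a finger pad.
Only numpy, scipy, OpenCV 4.12 (cv2) and the standard library are available. Lean on these libraries where they do the work, as an engineer would, in place of code of your own. Each camera call takes 0.05 s, during which the arm holds its last target. There are 200 camera calls.

## Task

The lilac bead jar has fallen over before its gold cap was pushed home. Stand it upright on the bed of the hand press, right back against the white V stop under the ram, then bring the press lever down past its first two clicks to the third click, no further, so that the cap is pushed home, and finish while still holding the lever there against its return spring so the seal can take. Leave the other things on the bench alone.

Things in the scene. Friction and masses are not known exactly. Their poses are not given: they have to be found in the camera images.
- jar: round lilac glass jar with a gold cap, lying on its side at the start, about 0.13 kg. Body 38 mm in diameter from the base up to 44 mm, then a shoulder and a 29 mm neck. Cap 34 mm in diameter, its top 66 mm above the base before and 62 mm after it is pushed home. Origin: centre of the underside; z runs along the jar from base to cap.
- jar_cap (a joint): how far the gold cap has been pushed down onto the lilac jar: 0 m at the start (4 mm proud), 0.004 m fully home. It moves at about 6 N and stays where it is left.
- press: dark blue hand press fixed to the bench; origin on the bench under the ram axis, x to its back (column), y to its left, z up, front (-x) to the robot. Base x -85 to 130, y +-62, 16 mm high; steel bed on it, x -80 to 35, y +-42, top 20 mm above the bench. Head x -27 to 113, y +-26, z 155 to 235 mm; column x 65 to 115 mm. The steel ram hangs from the head on x = y = 0.
- press_nest (a point): point on the bed's top under the ram, where the centre of the jar's base belongs (20 mm above the bench); axes as the press. Behind it a V stop of slick white plastic, 16 mm high: two cheeks at 45 degrees, open to the front (-x). A 38 mm jar slid back (+x) until it touches both is centred here. Cheek front ends at x 4 to 10, y +-23 to 28 mm.
- foot_face (a point): centre of the underside of the round black sprung rubber foot (25 mm diameter) under the ram: 105 mm above the bench with the lever up. It goes down 25 mm per rad of lever until it meets the cap (near the second click); then its spring gives, from 4 N at 1.5 N/mm. The cap goes home between the second and the third click.
- press_lever (a joint): lever angle, rad: 0 raised (rest), growing as the ball comes down; clicks at 0.4, 0.8 and 1.2; over-presses the jar beyond about 1.4, hard stop 1.5. A spring always drives it back to 0: 3 to 6 N at the ball, rising and falling by 1.5 N through each click, 7 to 10 N near the third with a jar in place.
- lever_ball (a point): centre of the red ball (32 mm diameter) on the lever's end, at the press's right (y -75 mm). The 12 mm lever bar turns about a level axis along press y. At lever angle q the ball is at x = 35 - 160 cos(0.70 - q), z = 190 + 160 sin(0.70 - q) mm in the press frame: 293 mm above the bench when raised, 113 mm at the third click.
- click_studs (a point): centre of the steel click plate (100 mm diameter, upright, on the right side of the head, facing -y), on the lever's axis, 190 mm above the bench. Near its rim are four studs: black at rest, white, white and red for the three clicks; a short black pointer on the lever's hub, in line with its bar, points at the present one. Axes as the press.
- jar_pink: pink capped jar, 38 mm diameter, 62 mm high, standing; bystander. Origin: centre of its underside.
- jar_green: green capped jar, 38 mm diameter, 62 mm high, standing; bystander. Origin: centre of its underside.
- cutters: red-handled cutters lying flat, about 110 by 60 by 14 mm; bystander. Origin near its joint, at the bench, x to the jaws.
- pliers: grey-blue pliers lying flat, about 135 by 60 by 14 mm; bystander. Origin near its joint, at the bench, x to the jaws.
- ring_box: small clear box of gold rings, 75 by 60 by 22 mm; bystander. Origin: centre of its underside.
- clasp_box: small clear box of gold clasps, 75 by 60 by 22 mm; bystander. Origin: centre of its underside.
- earring_stand: clear T-shaped earring stand, foot 60 by 90 mm, 112 mm high, bar along its y; bystander. Origin: centre of its underside.
- ring_cone: cream ring cone, 48 mm diameter, 78 mm high; bystander. Origin: centre of its underside.
There are look-alikes about, which are no part of the job. Several things look just like the jar: the one meant starts farthest to the robot's right.

How it is judged:
By the outcome, as a careful person would: the job done as asked, in the order asked, and still so for the second after the job is handed in, while the arm keeps its last pose, push and grip.
It also fails if it takes over 69 s, if anything falls off the work surface, if the arm or the gripper's body presses on something with over 40 N, if the wrist force passes 120 N, or if a joint passes its speed limit or range.

## Working session

There is one attempt and no reset: what is moved stays moved. The work goes in short steps, Python scripts to look and compute and a tool call to move; the robot and the scene stay as the last step left them, time stands still between calls to the robot, and variables do not carry over. Pictures are saved under pics/ and viewed, at most 10 in all, crops included, and the job is handed in when it is done.

```bash
ls; mkdir -p pics
```

Run:
```python
from bench import r, optics
import cv2,pickle
print(r.sense())
for n in ("scene","side"):
    s=optics.snapshot(n); pickle.dump(s,open(f"pics/{n}0.pkl","wb")); cv2.imwrite(f"pics/{n}0.png",s["pixels"]); print(n,s["fx"],s["fy"],s["cx"],s["cy"],s["D"],s["pose"])
```

```text
pics
{'time': 0.0, 'joint_pos': array([ 6.21436901e+01,  7.51422823e+00,  8.53306771e+01,  3.33833463e-04,
        8.72621115e+01, -4.89540249e+00]), 'qd': array([-0.05338915,  0.00609469, -0.1257946 ,  0.0306427 , -0.04800265,
       -0.01936925]), 'joint_efforts': array([-1.05841405e-04, -5.69388199e+01, -5.00559890e+01, -2.20665838e-04,
        1.45754145e-02, -4.71458043e-05]), 'tool_pos': array([233.79832257, 551.96408694, 230.2402173 ]), 'tcp_rot': array([-1.79893402e+02, -9.46469503e-03,  1.57039068e+02]), 'ft_force': array([ 0.48076415,  0.00309897, -0.15316521]), 'wrist_torque': array([-0.04720475, -0.03178738, -0.01596287]), 'grip_force': 0.0, 'finger_gap': 85.7670954881617}
scene 482.51186376895623 482.51186376895623 275.39672739932575 201.569779986862 [0.05003789 0.         0.         0.         0.        ] [[ 8.49604177e-01 -4.51991650e-01  2.71801932e-01  1.00559581e+03]
 [ 5.27319741e-01  7.17868489e-01 -4.54531323e-01 -7.02976284e+02]
 [ 1.03263203e-02  5.29498235e-01  8.48248186e-01  1.60817303e+03]
 [ 0.00000000e+00  0.00000000e+00  0.00000000e+00  1.00000000e+00]]
side 541.5005779740441 541.5005779740441 275.5536864027562 209.21769268951132 [-0.02617133  0.          0.          0.          0.        ] [[-9.49134051e-01  1.94843581e-01 -2.47346986e-01  1.14265802e+02]
 [-3.14183639e-01 -6.37966743e-01  7.03055528e-01  1.23136131e+03]
 [-2.08132944e-02  7.45006318e-01  6.66732625e-01  1.28912529e+03]
 [ 0.00000000e+00  0.00000000e+00  0.00000000e+00  1.00000000e+00]]
```

View pics/scene0.png

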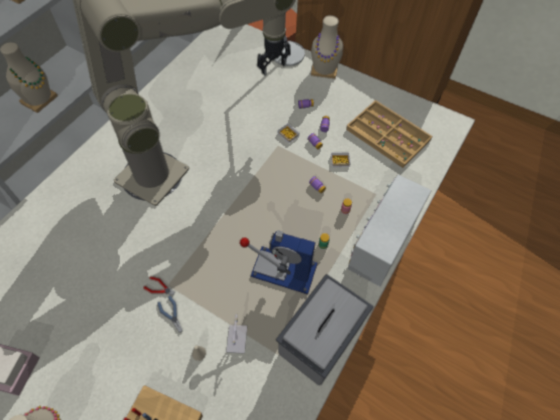

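View pics/side0.png

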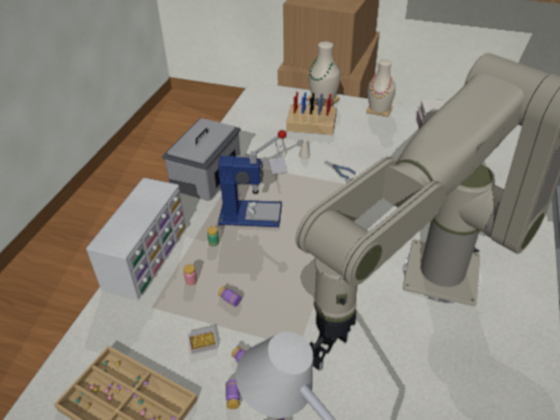

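The scene view shows four lilac jars, at (306,103), (325,124), (315,141) and (317,184), with the press near (285,262) and its red ball at (244,242). The side view shows the candidate jar at (230,296) and the press at (250,205). Next I'll enlarge crops.

Create h.py:
```python
import numpy as np, cv2, pickle
def ray(s,u,v):
    K=np.array([[s["fx"],0,s["cx"]],[0,s["fy"],s["cy"]],[0,0,1]])
    p=cv2.undistortPoints(np.array([[[u,v]]],float),K,np.array(s["D"]))[0,0]
    P=np.array(s["pose"]); d=P[:3,:3]@[p[0],-p[1],-1]; return P[:3,3],d/np.linalg.norm(d)
def atz(s,u,v,z):
    o,d=ray(s,u,v); return o+d*(z-o[2])/d[2]
def tri(*suv):
    A=np.zeros((3,3));b=np.zeros(3)
    for s,u,v in suv:
        o,d=ray(s,u,v);M=np.eye(3)-np.outer(d,d);A+=M;b+=M@o
    return np.linalg.solve(A,b)
def proj(s,X):
    P=np.array(s["pose"]);p=P[:3,:3].T@(np.array(X,float)-P[:3,3]);p=p*[1,-1,-1]
    K=np.array([[s["fx"],0,s["cx"]],[0,s["fy"],s["cy"]],[0,0,1]])
    return cv2.projectPoints(p.reshape(1,3),np.zeros(3),np.zeros(3),K,np.array(s["D"]))[0].ravel()
def load(n): return pickle.load(open(f"pics/{n}.pkl","rb"))
```

Run:
```python
from h import *
a=load("scene0");b=load("side0")
for uv in [(306,103),(325,124),(315,141),(317,184)]: print(uv,atz(a,*uv,19).round())
print("ball",tri((a,244,242),(b,282,134)).round())
A=cv2.resize(a["pixels"][165:300,225:360],(600,600),interpolation=cv2.INTER_CUBIC)
B=cv2.resize(b["pixels"][120:320,190:305],(345,600),interpolation=cv2.INTER_CUBIC)
cv2.imwrite("pics/c1.png",A);cv2.imwrite("pics/c2.png",B)
```

```text
(306, 103) [339. 660.  19.]
(325, 124) [469. 598.  19.]
(315, 141) [479. 493.  19.]
(317, 184) [593. 307.  19.]
ball [ 580. -173.  294.]
```

View pics/c1.png

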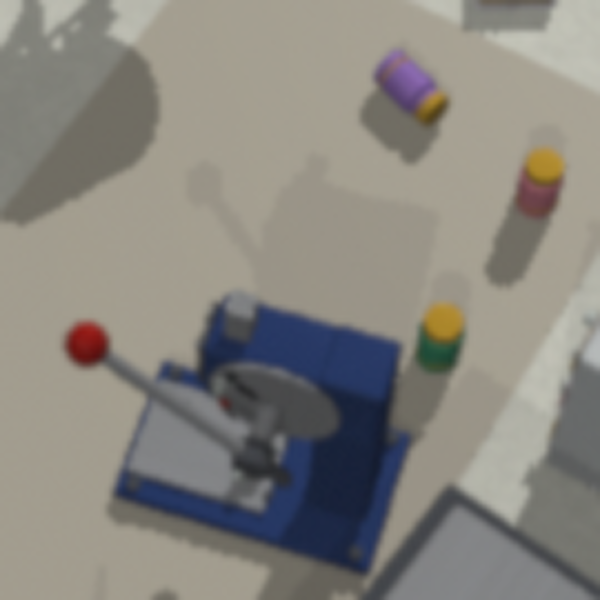

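View pics/c2.png

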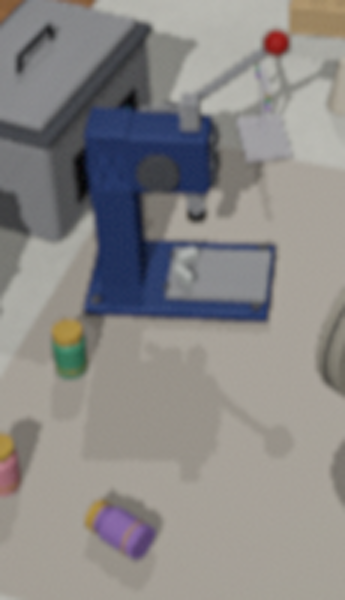

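c1 shows the lilac jar with its base at about (388,70) and cap at about (436,108). The press base corners are at (165,365), (115,495), (365,572) and (410,435). c2 shows the foot at (197,214), base corners at (275,243), (268,318) and (85,313), and the jar from its base at (143,542) to its cap at (96,513).

Run:
```python
from h import *
from scipy.optimize import least_squares
a=load("scene0");b=load("side0")
f1=lambda u,v:(225+u/4.444,165+v/4.444); f2=lambda u,v:(190+u/3,120+v/3)
pts=[(a,f1(165,367),(-85,62,16)),(a,f1(115,493),(-85,-62,16)),(a,f1(365,570),(130,-62,8)),(a,f1(410,435),(130,62,16)),
(b,f2(275,243),(-85,-62,16)),(b,f2(268,319),(-85,62,0)),(b,f2(85,313),(130,62,0)),
(a,f1(88,343),(-87.4,-75,293)),(b,f2(276,43),(-87.4,-75,293)),(b,f2(197,215),(0,0,107))]
def w(p,X):
    c,s=np.cos(p[2]),np.sin(p[2]);return [p[0]+c*X[0]-s*X[1],p[1]+s*X[0]+c*X[1],X[2]]
fun=lambda p:np.concatenate([proj(s,w(p,X))-uv for s,uv,X in pts])
r=least_squares(fun,[650,-100,0],loss="soft_l1",x_scale=[10,10,.1]);print("press",r.x[:2],np.degrees(r.x[2]));print(fun(r.x).reshape(-1,2).round(1).tolist())
# jar: fit outline centre ends
J=[(a,f1(388,70),0),(a,f1(436,108),1),(b,f2(143,542),0),(b,f2(96,513),1)]
for e in (0,1): print("jar end",tri(*[(s,*uv) for s,uv,k in J if k==e]).round(1))
for s,uv,k in J: print(k,atz(s,*uv,19).round(1))
for n,s,f in(("pink",a,f1(544,165)),("green",a,f1(443,322))): print(n,atz(s,*f,62).round())
```

```text
press [648.16510394 -81.14937523] 13.680172630848848
[[-1.3, -1.9], [-1.5, -0.4], [0.4, 1.3], [-0.1, -0.2], [-0.0, -0.4], [-0.2, 1.4], [-1.0, 0.8], [-0.8, 0.5], [-0.5, -0.4], [-0.6, -0.3]]
jar end [567.4 310.7  17.3]
jar end [624.5 294.3  22.4]
0 [569.4 310.4  19. ]
1 [625.7 297.5  19. ]
0 [565.2 311.2  19. ]
1 [623.8 290.9  19. ]
pink [742. 268.  62.]
green [741.  91.  62.]
```

Add to h.py:
```python
from scipy.spatial.transform import Rotation as Ro
def tool(zdir,ydir):
    z=np.array(zdir,float);z/=np.linalg.norm(z);y=np.array(ydir,float);y-=z*(y@z);y/=np.linalg.norm(y)
    return np.column_stack([np.cross(y,z),y,z])
def row(R,p):
    from bench import r
    s=r.sense();R0=Ro.from_euler("xyz",s["tcp_rot"],degrees=True).as_matrix()
    rv=Ro.from_matrix(R0.T@R).as_rotvec(degrees=True);d=R0.T@(np.array(p)-s["tool_pos"])
    print("row",rv.round(1),d.round(1),"n",round(np.linalg.norm(rv)/10.7,1),round(np.linalg.norm(d)/62.5,1))
def pick(ang,base,back):
    j=np.array([np.cos(np.radians(ang)),np.sin(np.radians(ang)),0]);z=-.5*j-np.array([0,0,.866])
    c=np.array([*base,19])+32*j
    return tool(z,[-j[1],j[0],0]),c+(13-back)*z
PR=np.array([648.2,-81.1]);PY=np.radians(13.7)
def press(X):
    c,s=np.cos(PY),np.sin(PY);return np.array([PR[0]+c*X[0]-s*X[1],PR[1]+s*X[0]+c*X[1],X[2]])
```

```bash
python3 -c "
from h import *
R,p=pick(-16,[564,312],120);print(p);row(R,p)"
```

```text
[646.187875   288.43300608 111.662     ]
row [ 1.7 30.  -6.8] [-482.5  -81.6  118.8] n 2.9 8.1
```

The manual's scale: shifts go in shares of 750 mm and turns go in shares of 180 degrees. Converting my numbers, -480 mm / 750 = -0.64, -420 mm / 750 = -0.56, 30 degrees / 180 = 0.1667.

Call:
handwheel:
  moves: [0,0,-0.0111,-0.08,-0.0133,0,70,0,0,-0.0222,-0.16,-0.0267,0,70,0,0,-0.0278,-0.24,-0.04,0,70,0,0,-0.0389,-0.32,-0.0533,0.0267,70,0.0028,0.0556,-0.0389,-0.4,-0.0667,0.0533,70,0.0056,0.1111,-0.0389,-0.48,-0.08,0.0867,70,0.0083,0.1556,-0.0389,-0.56,-0.0947,0.12,70,0.0094,0.1667,-0.0378,-0.64,-0.108,0.156,70]
  force: 40

```text
time: 1.1
tool_pos: [630.7, 298.0, 119.8]
tcp_rot: [179.9, -30.3, 163.9]
ft_force: [0.4, 1.9, -0.6]
finger_gap: 69.8
grip_force: 0.0
```

Call:
handwheel:
  moves: [0,0,0,0,0,0,70,0,0,0,0,0,0,70]

```text
time: 1.35
tool_pos: [628.8, 300.4, 120.8]
tcp_rot: [179.9, -30.2, 164.0]
ft_force: [0.1, 0.6, 0.4]
finger_gap: 69.8
grip_force: 0.0
```

Run:
```python
from h import *
from bench import optics
R,p=pick(-16,[564,312],120);print(p);row(R,p)
s=optics.snapshot("wrist");pickle.dump(s,open("pics/w1.pkl","wb"));cv2.imwrite("pics/w1.png",s["pixels"]);print(s["fx"],s["pose"])
```

```text
[646.187875   288.43300608 111.662     ]
row [ 0.1 -0.2 -0. ] [-21.9  -6.7  -2.2] n 0.0 0.4
377.4067568194308 [[ 2.76990130e-01 -9.33522389e-01  2.27623410e-01  6.39018997e+02]
 [ 9.60871353e-01  2.68699547e-01 -6.72814695e-02  2.98657428e+02]
 [ 1.64645095e-03  2.37353117e-01  9.71422044e-01  2.81175195e+02]
 [ 0.00000000e+00  0.00000000e+00  0.00000000e+00  1.00000000e+00]]
```

View pics/w1.png

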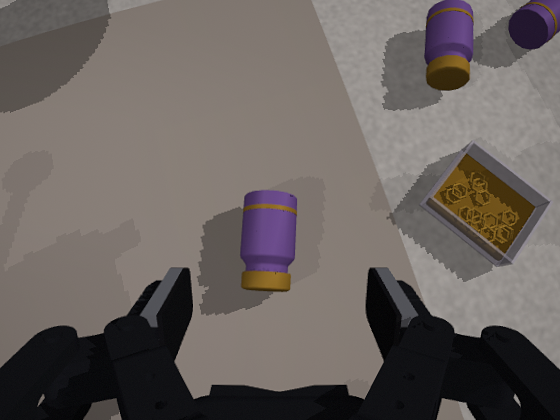

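The wrist view shows the jar between the fingers, its base edge at (271,191) and its cap end at (267,288). Its sides run from (243,215) to (297,215).

Run:
```python
from h import *
s=load("w1")
print("base top",atz(s,271,190.5,37)); print("cap end", [atz(s,266.5,290,z).round(1) for z in (2,10,19)], "cap top", atz(s,267,272,34).round(1))
for v in (200,235): print([atz(s,u,v,19).round(1) for u in ((244,297) if v==200 else (241,296))])
l=[(atz(s,244,200,19)+atz(s,297,200,19))/2,(atz(s,241,238,19)+atz(s,296,238,19))/2];d=l[1]-l[0];print(np.degrees(np.arctan2(d[1],d[0])))
d=atz(s,266.8,272,34)-atz(s,271,190.5,37);print(np.degrees(np.arctan2(d[1],d[0])))
```

```text
base top [566.61968101 314.54960606  37.        ]
cap end [array([627.9, 293.1,   2. ]), array([628.2, 293.3,  10. ]), array([628.6, 293.5,  19. ])] cap top [618.2 297.2  34. ]
[array([562.8, 295.1,  19. ]), array([573.3, 331.8,  19. ])]
[array([586.9, 286.5,  19. ]), array([597.6, 323.7,  19. ])]
-18.699833434885406
-18.748107942620965
```

```bash
python3 -c "
from h import *
R,p=pick(-18.8,[566,314.5],120);row(R,p)
R,p=pick(-18.8,[566,314.5],0);print(p);row(R,p)"
```

```text
row [-1.2  0.1  2.5] [-24.4  -9.2  -0. ] n 0.3 0.4
[590.13955613 306.28222477   7.742     ]
row [-1.2  0.1  2.5] [-24.3  -6.6 120. ] n 0.3 2.0
```

Scaled: 90 mm / 750 = 0.12, 70 mm / 750 = 0.0933, 2.5 degrees / 180 = 0.0139.

Call:
handwheel:
  moves: [-0.0067,0.0006,0.0139,-0.032,-0.0093,0,70,-0.0067,0.0006,0.0139,-0.032,-0.0093,0.0467,70,-0.0067,0.0006,0.0139,-0.032,-0.0093,0.0933,70,-0.0067,0.0006,0.0139,-0.032,-0.0093,0.12,70,-0.0067,0.0006,0.0139,-0.032,-0.0093,0.12,70,-0.0067,0.0006,0.0139,-0.032,-0.0093,0.12,70]

```text
time: 2.15
tool_pos: [605.4, 302.0, 36.4]
tcp_rot: [179.9, -29.9, 161.3]
ft_force: [-0.0, -0.1, 0.2]
finger_gap: 70.2
grip_force: 0.0
```

```bash
python3 -c "
from h import *
R,p=pick(-18.8,[566,314.5],0);row(R,p)"
```

```text
row [0.  0.1 0.1] [-0.5 -0.9 32.8] n 0.0 0.5
```

Scaled: 32 mm / 750 = 0.0427, 16 mm / 750 = 0.0213.

Call:
handwheel:
  moves: [0,0,0,-0.0007,-0.0012,0.0213,65,0,0,0,-0.0007,-0.0012,0.0427,65,0,0,0,-0.0007,-0.0012,0.0427,65,0,0,0,-0.0007,-0.0012,0.0427,20,0,0,0,-0.0007,-0.0012,0.0427,20,0,0,0,-0.0007,-0.0012,0.0427,20,0,0,0,-0.0007,-0.0012,0.0427,20,0,0,0,-0.0007,-0.0012,0.0427,20]
  force: 40

```text
time: 3.15
tool_pos: [589.5, 304.7, 4.8]
tcp_rot: [-179.9, -30.1, 161.1]
ft_force: [1.8, -0.7, 1.5]
finger_gap: 36.9
grip_force: 40.1
```

```bash
python3 -c "
from bench import r
print(r.sense()['wrist_torque'])"
```

```text
[-0.05766423 -0.39443367 -0.04829858]
```

Add to h.py:
```python
def place(X):   # jar base centre at press-frame X, upright
    T=np.load("grip.npz");R=tool(T["yz"],[-np.sin(PY),np.cos(PY),0])
    # find rotation: R*jt=z, R*[0,1,0]=press y (nearest)
    jt=T["jt"];A,_=Ro.align_vectors([[0,0,1],[-np.sin(PY),np.cos(PY),0]],[jt,[0,1,0]],weights=[1000,1])
    R=A.as_matrix();return R,press(X)-R@T["bt"]
```

```bash
sed -i 's/T=np.load("grip.npz");.*/T=np.load("grip.npz")/' h.py
```

Run:
```python
from h import *
from bench import r
s=r.sense();R=Ro.from_euler("xyz",s["tcp_rot"],degrees=True).as_matrix()
a=np.radians(-18.8);j=np.array([np.cos(a),np.sin(a),0])
np.savez("grip.npz",jt=R.T@j,bt=R.T@(np.array([566,314.5,19])-s["tool_pos"]))
print(R.T@j,R.T@(np.array([566,314.5,19])-s["tool_pos"]))
for X in ([-150,0,130],[-75,0,30],[0,0,20]):
    Rp,p=place(X);print(Ro.from_matrix(Rp).as_euler("xyz",degrees=True),p);row(Rp,p)
print("up150",R.T@[0,0,150])
```

```text
[-8.65325357e-01  2.12166290e-04 -5.01210517e-01] [29.05234503  1.64098705  0.46896879]
[ 179.97577048   59.91987752 -166.32096641] [ 516.61034741 -114.87267705  155.3744351 ]
row [ -9.4 -87.4 -34.8] [  17.8 -420.9 -163.1] n 8.8 7.2
[ 179.97577048   59.91987752 -166.32096641] [589.47653141 -97.1098161   55.3744351 ]
row [ -9.4 -87.4 -34.8] [ -87.  -380.5 -108.3] n 8.8 6.5
[ 179.97577048   59.91987752 -166.32096641] [662.34271541 -79.34695514  45.3744351 ]
row [ -9.4 -87.4 -34.8] [-146.7 -340.1 -131.4] n 8.8 6.3
up150 [  75.1814978    -0.17253271 -129.7987389 ]
```

Scaled: -130 mm / 750 = -0.1733, 75 mm / 750 = 0.1.

Call:
handwheel:
  moves: [0,0,0,0.016,0,-0.028,20,0,0,0,0.0533,0,-0.0933,20,0,0,0,0.1,0,-0.1733,20,0,0,0,0.1,0,-0.1733,20,0,0,0,0.1,0,-0.1733,20]

```text
time: 3.78
tool_pos: [590.0, 305.1, 156.4]
tcp_rot: [-180.0, -30.0, 161.2]
ft_force: [-0.4, -0.2, -2.2]
finger_gap: 37.5
grip_force: 40.2
```

Run:
```python
from h import *
T=np.load("grip.npz");b=T["bt"].copy();b[1]=0;np.savez("grip.npz",jt=T["jt"],bt=b)
Rp,p=place([-150,0,110]);print(p);row(Rp,p)
```

```text
[ 516.22169909 -113.27837756  135.37478291]
row [ -9.3 -87.3 -34.8] [ -66.8 -419.8  -14.2] n 8.8 6.8
```

Scaled: -380 mm / 750 = -0.5067, -340 mm / 750 = -0.4533, -76 degrees / 180 = -0.4222.

Call:
handwheel:
  moves: [-0.0056,-0.0528,-0.0222,-0.0107,-0.06,-0.0027,20,-0.0111,-0.1056,-0.0422,-0.0213,-0.12,-0.004,20,-0.0172,-0.1611,-0.0639,-0.0307,-0.1867,-0.0067,20,-0.0228,-0.2139,-0.085,-0.0413,-0.2533,-0.0093,20,-0.0283,-0.2667,-0.1056,-0.0507,-0.32,-0.0107,20,-0.0339,-0.3194,-0.1278,-0.06,-0.3867,-0.0133,20,-0.0394,-0.3722,-0.1483,-0.0707,-0.4533,-0.016,20,-0.0444,-0.4222,-0.1694,-0.08,-0.5067,-0.0173,20]

```text
time: 4.78
tool_pos: [523.5, -42.2, 135.4]
tcp_rot: [173.0, 39.6, -176.7]
ft_force: [-0.5, 0.1, -1.6]
finger_gap: 36.8
grip_force: 40.4
```

Run:
```python
from h import *
Rp,p=place([-150,0,110]);row(Rp,p)
```

```text
row [ -1.  -19.8  -7.9] [  8.8 -69.1 -15.8] n 2.0 1.1
```

Scaled: -69 mm / 750 = -0.092, -35 mm / 750 = -0.0467, -19.8 degrees / 180 = -0.11.

Call:
handwheel:
  moves: [-0.0028,-0.0556,-0.0222,0.0053,-0.0467,-0.0107,20,-0.0056,-0.11,-0.0439,0.0117,-0.092,-0.0211,20,-0.0056,-0.11,-0.0439,0.0117,-0.092,-0.0211,20,-0.0056,-0.11,-0.0439,0.0117,-0.092,-0.0211,20,-0.0056,-0.11,-0.0439,0.0117,-0.092,-0.0211,20]

```text
time: 5.4
tool_pos: [560.4, -38.7, 227.7]
tcp_rot: [179.5, 54.6, -170.4]
ft_force: [-0.8, -0.4, -1.5]
finger_gap: 36.5
grip_force: 40.9
```

Run:
```python
from h import *
from bench import optics
Rp,p=place([-150,0,110]);row(Rp,p)
Rp,p=place([-80,0,32]);row(Rp,p)
n={}
for k in("side","scene"):
    s=optics.snapshot(k);pickle.dump(s,open(f"pics/{k}1.pkl","wb"))
    u,v=proj(s,press([-110,0,110])).astype(int);n[k]=cv2.resize(s["pixels"][v-70:v+70,max(u-65,0):u+65],(400,430),interpolation=cv2.INTER_CUBIC);print(k,u-65,v-70)
cv2.imwrite("pics/c3.png",np.hstack([n["side"],n["scene"]]))
```

```text
row [-3.  -5.4 -2.2] [107.7 -66.3   7.4] n 0.6 2.0
row [-3.  -5.4 -2.2] [130.8 -62.2 109.5] n 0.6 2.9
side 222 121
scene 182 176
```

View pics/c3.png

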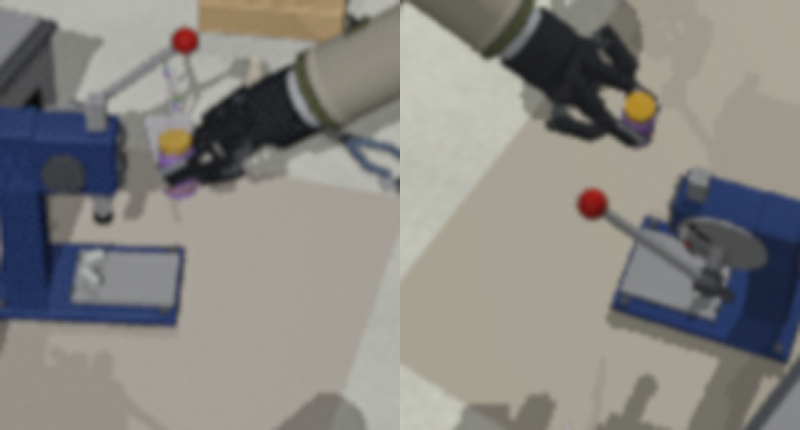

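The jar is held near upright, but the arm stopped high, at z 228, and off to the side. I'll check the joints.

Call:
handwheel:
  moves: [0,0,0,0,0,0,20]

```text
time: 5.62
tool_pos: [560.4, -39.9, 227.7]
tcp_rot: [179.5, 54.6, -170.5]
ft_force: [0.0, 0.0, -1.0]
finger_gap: 36.9
grip_force: 40.9
```

```bash
python3 -c "
from bench import r
s=r.sense();print(s['joint_pos'].round(1),s['tool_pos'],s['tcp_rot'])"
```

```text
[ -29.4  -44.9  143.1   46.9   45.1 -152.2] [560.38467491 -39.85557183 227.6699857 ] [ 179.52784954   54.55114893 -170.49980796]
```

Create log.py:
```python
from bench import r
import json
s=r.sense();f=open("jl.txt","a");f.write(json.dumps([list(s[k]) for k in("joint_pos","tool_pos","tcp_rot")])+"\n");f.close();print(s["joint_pos"].round(1))
```

```bash
python3 log.py
echo '[[62.1437,7.51422,85.33068,0,87.2621,-4.8954],[233.8,551.96,230.24],[-179.893,0,157.039]]' >> jl.txt
```

```text
[ -29.4  -44.9  143.1   46.9   45.1 -152.2]
```

Call:
handwheel:
  moves: [0,0.0278,0,0,0.02,0,20,0,0.0556,0,0,0.04,0,20,0,0.0833,0,0,0.06,0,20,0,0.1111,0,0,0.08,0,20,0,0.1111,0,0,0.08,0,20]

```text
time: 6.25
tool_pos: [551.1, 20.0, 229.4]
tcp_rot: [179.7, 34.6, -170.1]
ft_force: [-0.8, -0.6, -1.0]
finger_gap: 37.0
grip_force: 40.9
```

```bash
python3 log.py
```

```text
[ -11.3  -33.7  127.2   14.9   54.7 -116.4]
```

Call:
handwheel:
  moves: [0,0.0444,0,0,0,0.0267,20,0,0.0889,0,-0.0267,0,0.0533,20,0,0.1333,0,-0.0533,0,0.0533,20,0,0.1333,0,-0.0533,0,0.0533,20]

```text
time: 6.75
tool_pos: [607.2, 28.3, 215.9]
tcp_rot: [179.6, 10.4, -170.2]
ft_force: [-0.9, -0.8, -1.9]
finger_gap: 36.7
grip_force: 41.0
```

```bash
python3 log.py
```

```text
[  -3.9   -0.7   96.     2.9   74.7 -104.3]
```

Create kin.py:
```python
import numpy as np, json
from scipy.spatial.transform import Rotation as Ro
from scipy.optimize import least_squares
S4,S6=1,1
def fk(q,P):
    a1,h,L2,e,L4,Lt,c,oy=P
    z=lambda t:Ro.from_euler("z",t,degrees=True); y=lambda t:Ro.from_euler("y",t,degrees=True)
    R=z(q[0]);p=R.apply([a1,0,h]);R=R*y(q[1]);p=p+R.apply([0,oy,L2]);R=R*y(q[2]);p=p+R.apply([e,0,L4])
    R=R*z(S4*q[3])*y(q[4]);p=p+R.apply([0,0,Lt]);R=R*z(S6*q[5]+c);return R,p
def data(): return [json.loads(l) for l in open("jl.txt")]
def res(P):
    o=[]
    for q,p,w in data():
        R,pp=fk(q,P);o+=list(pp-p)+list(5*(R.inv()*Ro.from_euler("xyz",w,degrees=True)).as_rotvec(degrees=True))
    return np.array(o)
```

Run:
```python
import kin
from kin import *
for kin.S4 in(1,-1):
  for kin.S6 in(1,-1):
    b=min((least_squares(res,[0,300,400,0,400,250,c,0]) for c in(0,90,180,270)),key=lambda r:r.cost)
    print(kin.S4,kin.S6,b.cost.round(1),b.x.round(1)); 
    if b.cost<2000: print(b.fun.round(1))
```

```text
1 1 0.0 [ -0.  318.1 369.1  61.6 553.4 364.8 450.   51.2]
[ 0. -0.  0. -0.  0. -0. -0.  0.  0.  0. -0.  0. -0. -0.  0. -0. -0. -0.
 -0. -0. -0. -0. -0. -0.]
1 -1 199928.9 [ -0.  318.1 369.1  61.6 553.4 364.8 171.1  51.2]
-1 1 100468.5 [1452.7  174.9 -149.2  167.  -813.8 -328.6  112.    58.2]
-1 -1 278011.5 [1452.7  174.9 -149.2  167.  -813.8 -328.6  193.6   58.2]
```

Add to kin.py:
```python
P0=[-0.,318.1,369.1,61.6,553.4,364.8,90.,51.2]
P0=least_squares(res,P0).x
LO=np.array([-169.43,-51.17,1.28,-76.62,0,-152.29]);HI=np.array([169.43,129.36,143.12,256.62,156.53,152.29])
def ik(R,p,q0):
    R=Ro.from_matrix(R)
    f=lambda q:np.concatenate([(fk(q,P0)[1]-p)/10,(fk(q,P0)[0].inv()*R).as_rotvec(degrees=True)])
    r=least_squares(f,np.clip(q0,LO+.5,HI-.5),bounds=(LO,HI),x_scale=10);return r.x,r.cost
def ikall(R,p,n=40,seed=0):
    g=np.random.default_rng(seed);out=[]
    for _ in range(n):
        q0=LO+(HI-LO)*g.random(6);q0[0]=np.degrees(np.arctan2(p[1],p[0]))+g.normal()*20
        q,c=ik(R,p,q0)
        if c<1e-2 and not any(np.abs(q-o).max()<2 for o in out): out.append(q)
    return out
```

Run:
```python
from h import *; from kin import ikall,ik,fk,P0
for X in ([0,0,20],[-80,0,32],[-100,0,110]):
    Rp,p=place(X)
    for q in ikall(Rp,p): print(X,q.round(1))
# ball grab, tool down / tilted, both y signs
for q in (0,1.2):
    b=press([35-160*np.cos(.7-q),-75,190+160*np.sin(.7-q)])
    for t in (0,20):
        z=[np.sin(np.radians(t))*np.cos(PY),np.sin(np.radians(t))*np.sin(PY),-np.cos(np.radians(t))]
        for sg in(1,-1):
            R=tool(z,[-sg*np.sin(PY),sg*np.cos(PY),0])
            for s in ikall(R,b+19*np.array(z),15): print("ball",q,t,sg,s.round(0))
```

```text
[0, 0, 20] [-30.8   9.5 128.8 101.8  38.3 138.9]
[-80, 0, 32] [-40.7  -1.6 138.6  92.1  44.8 142. ]
ball 0 0 1 [ -22.    8.   81.   -0.   92. -125.]
ball 0 0 -1 [-22.   8.  81.   0.  92.  55.]
ball 0 20 1 [ -29.   -7.   98.   14.   75. -135.]
ball 0 20 -1 [-29.  -7.  98.  14.  75.  45.]
ball 1.2 0 1 [ -23.   12.   95.   -0.   73. -126.]
ball 1.2 0 -1 [-23.  12.  95.   0.  73.  54.]
ball 1.2 20 1 [ -31.   -1.  111.   17.   56. -142.]
ball 1.2 20 -1 [-31.  -1. 111.  17.  56.  38.]
```

Run:
```python
from h import *; import h; from kin import *
def pl(X,yaw,tilt):
    # tool tilted 'tilt' below horizontal, approach direction press yaw+yaw deg; grip same TCP offset from jar contact
    a=PY+np.radians(yaw);t=np.radians(tilt);u=np.array([np.cos(a),np.sin(a),0])
    z=np.cos(t)*u-np.sin(t)*np.array([0,0,1]);R=tool(z,[-np.sin(a),np.cos(a),0])
    return R,press(X)+[0,0,32]+13*z
for tilt in(30,38,45):
  for yaw in(15,0,-15,-25,-35):
    out=[]
    for X in([0,0,20],[-90,0,40]):
        Rp,p=pl(X,yaw,tilt);out.append([ (q.round(0).astype(int).tolist(),round(float(np.minimum(q-LO,HI-q).min()))) for q in ikall(Rp,p,12)])
    print(tilt,yaw,out)
```

```text
30 15 [[([-37, 16, 120, 84, 53, 142], 10)], [([-48, 6, 130, 76, 60, 142], 10)]]
30 0 [[([-31, 9, 129, 102, 39, 139], 14)], [([-43, -5, 140, 89, 46, 144], 3)]]
30 -15 [[([-21, 5, 134, 135, 24, 122], 9)], []]
30 -25 [[([-12, 5, 134, 178, 19, 91], 9)], []]
30 -35 [[([-3, 7, 132, 223, 23, 59], 11)], []]
38 15 [[], []]
38 0 [[], []]
38 -15 [[], []]
38 -25 [[([-12, 1, 131, 174, 4, 95], 4)], []]
38 -35 [[([-5, 3, 129, 257, 13, 24], 0)], []]
45 15 [[], []]
45 0 [[], []]
45 -15 [[], []]
45 -25 [[([-12, 0, 127, 3, 7, -93], 7)], [([-19, -19, 141, 22, 14, -117], 2)]]
45 -35 [[([-6, 2, 126, -53, 14, -27], 14)], [([-11, -17, 140, -30, 15, -54], 4)]]
```

Rotvec relative to call start: up to 8 rows *10.7=86°, fine.

Add to kin.py:
```python
def pts(q):
    a1,h,L2,e,L4,Lt,c,oy=P0
    z=lambda t:Ro.from_euler("z",t,degrees=True); y=lambda t:Ro.from_euler("y",t,degrees=True)
    R=z(q[0])*y(q[1]);sh=np.array([0,0,h]);el=sh+R.apply([0,oy,L2]);R=R*y(q[2]);el2=el+R.apply([e,0,0]);w=el2+R.apply([0,0,L4]);return sh,el,el2,w,fk(q,P0)[1]
def segd(a,b,x):
    t=np.clip((x-a)@(b-a)/((b-a)@(b-a)),0,1);return np.linalg.norm(a+t*(b-a)-x)
```

Add to h.py:
```python
def placey(X,yaw):
    A=PY+np.radians(yaw);T=np.load("grip.npz")
    R=Ro.align_vectors([[0,0,1],[-np.sin(A),np.cos(A),0]],[T["jt"],[0,1,0]],weights=[1000,1])[0].as_matrix()
    return R,press(X)-R@T["bt"]
```

Run:
```python
from h import *; from kin import *
from bench import r
qn=r.sense()["joint_pos"];bar=[press([-87.4,-75,293]),press([-26,-75,242])]
for yaw in(5,12,20,28):
  q0=np.array([-37,16,120,84,53,142.])
  for d,zz in((0,20),(-30,30),(-60,35),(-95,45),(-110,120)):
    a=np.radians(yaw);X=[d*np.cos(a),d*np.sin(a),zz]   # approach along tool heading
    R,p=placey(X,yaw);q,c=ik(R,p,q0);q0=q if c<.01 else q0
    sh,el,e2,w,t=pts(q)
    print(yaw,d,round(c,2),q.round(0),"mar",np.minimum(q-LO,HI-q).min().round(),"w",w.round(),"ball dist fore",round(segd(e2,w,bar[0])),"tool",[round(segd(w,t,b)) for b in bar])
```

```text
5 0 0.0 [-33.  12. 126.  95.  43. 141.] mar 12.0 w [ 363. -178.  228.] ball dist fore 228 tool [174, 164]
5 -30 0.0 [-37.   7. 130.  91.  46. 142.] mar 10.0 w [ 334. -187.  238.] ball dist fore 253 tool [180, 169]
5 -60 0.0 [-41.   4. 133.  88.  48. 143.] mar 9.0 w [ 306. -197.  243.] ball dist fore 281 tool [190, 179]
5 -95 0.0 [-46.  -2. 136.  83.  52. 144.] mar 7.0 w [ 273. -208.  253.] ball dist fore 313 tool [198, 187]
5 -110 3.38 [-50. -12. 138.  77.  57. 152.] mar 0.0 w [ 254. -220.  301.] ball dist fore 330 tool [160, 148]
12 0 0.0 [-36.  15. 122.  87.  50. 142.] mar 10.0 w [ 377. -212.  228.] ball dist fore 218 tool [166, 158]
12 -30 0.0 [-40.  11. 125.  84.  52. 143.] mar 10.0 w [ 350. -225.  238.] ball dist fore 243 tool [172, 164]
12 -60 0.0 [-44.   9. 127.  81.  55. 143.] mar 10.0 w [ 322. -238.  243.] ball dist fore 271 tool [182, 173]
12 -95 0.0 [-49.   5. 130.  77.  59. 143.] mar 9.0 w [ 291. -253.  253.] ball dist fore 303 tool [191, 182]
12 -110 0.67 [-51.  -6. 132.  71.  64. 152.] mar 0.0 w [ 274. -262.  317.] ball dist fore 320 tool [144, 136]
20 0 0.0 [-38.  19. 
[... 364 characters left out ...]
 -301.  253.] ball dist fore 294 tool [184, 175]
20 -110 0.0 [-52.   1. 123.  66.  71. 151.] mar 1.0 w [ 306. -309.  328.] ball dist fore 308 tool [128, 123]
28 0 0.0 [-39.  24. 110.  73.  64. 143.] mar 10.0 w [ 423. -282.  228.] ball dist fore 201 tool [153, 144]
28 -30 0.0 [-43.  22. 111.  70.  66. 143.] mar 10.0 w [ 401. -302.  238.] ball dist fore 227 tool [159, 150]
28 -60 0.0 [-46.  20. 112.  68.  69. 142.] mar 10.0 w [ 378. -322.  243.] ball dist fore 255 tool [170, 160]
28 -95 0.0 [-50.  19. 113.  65.  72. 142.] mar 11.0 w [ 352. -345.  253.] ball dist fore 288 tool [179, 169]
28 -110 0.0 [-52.   9. 114.  62.  77. 149.] mar 3.0 w [ 341. -355.  328.] ball dist fore 302 tool [122, 116]
```

Run:
```python
from h import *; from kin import *
from bench import r
qn=r.sense()["joint_pos"];T=np.load("grip.npz");print(qn.round(1))
a=np.radians(12);R,p=placey([-100*np.cos(a),-100*np.sin(a),50],12);qp,c=ik(R,p,[-49,5,130,77,59,143]);print(qp.round(1),c)
def run(f,N):
    prev=None
    for k in range(N+1):
        q=f(k/N);R,p=fk(q,P0);b=p+R.apply(T["bt"]);j=b+R.apply(T["jt"])*66
        st="" if prev is None else f"{(prev[0].inv()*R).magnitude()*57.3:.1f} {np.linalg.norm(p-prev[1]):.0f}"
        prev=(R,p);g=p-R.apply([0,0,1])*73
        if k%2==0: print(k,q.round(0),p.round(),"base",b.round(),"cap",j.round(),"body",g.round(),"wrist",pts(q)[3].round(),st)
for B in(20,35):
  print(B);run(lambda t:qn+(qp-qn)*t+np.array([0,-B,0,0,0,0])*np.sin(np.pi*t),32)
```

```text
[  -3.9   -0.7   96.     2.9   74.7 -104.3]
[-49.4   3.8 130.1  76.1  59.5 143.9] 1.0888115263671916e-27
20
0 [  -4.   -1.   96.    3.   75. -104.] [607.  28. 216.] base [579.  23. 210.] cap [629.  32. 253.] body [594.  26. 288.] wrist [543.  15. 575.] 
2 [ -7.  -4.  98.   7.  74. -89.] [606.  26. 235.] base [578.  31. 228.] cap [626.  18. 272.] body [589.  19. 305.] wrist [522. -10. 588.] 10.0 10
4 [-10.  -8. 100.  12.  73. -73.] [605.  24. 253.] base [581.  38. 248.] cap [620.   5. 289.] body [585.  13. 322.] wrist [502. -32. 598.] 9.9 9
6 [-12. -11. 102.  17.  72. -58.] [605.  21. 270.] base [586.  43. 267.] cap [613.  -6. 302.] body [580.   6. 337.] wrist [481. -53. 605.] 9.9 8
8 [-15. -14. 105.  21.  71. -42.] [605.  17. 284.] base [594.  44. 286.] cap [604. -16. 311.] body [577.  -1. 349.] wrist [462. -73. 607.] 9.9 7
10 [-18. -16. 107.  26.  70. -27.] [606.  13. 294.] base [603.  41. 301.] cap [595. -23. 315.] body [574.  -8. 356.] wrist [445. -91. 604.] 10.0 5
12 [-21. -18. 109.  30.  69. -11.] [607.   7. 299.] base [612.  33. 312.] cap [587. -28. 313.] body [572. -16. 359.] 
[... 3445 characters left out ...]
] body [564. -96. 349.] wrist [ 344. -204.  508.] 12.2 26
26 [-41. -17. 124.  62.  62.  97.] [616. -87. 256.] base [ 627. -113.  251.] cap [582. -73. 278.] body [ 561. -115.  295.] wrist [ 340. -226.  449.] 12.7 29
28 [-44. -10. 126.  67.  61. 113.] [ 608. -102.  197.] base [ 610. -127.  182.] cap [580. -91. 229.] body [ 552. -130.  235.] wrist [ 329. -244.  386.] 13.1 31
30 [-47.  -3. 128.  72.  60. 128.] [ 592. -113.  136.] base [ 587. -130.  113.] cap [ 573. -109.  174.] body [ 536. -141.  173.] wrist [ 311. -254.  321.] 13.3 32
32 [-49.   4. 130.  76.  59. 144.] [ 571. -118.   75.] base [ 558. -124.   50.] cap [ 558. -124.  116.] body [ 514. -146.  112.] wrist [ 286. -255.  258.] 13.5 32
```

Create plan.py:
```python
import sys
from h import *; from kin import *
from bench import r
import os
s=r.sense()
if not os.path.exists("plan.npz"):
    a=np.radians(12);R,p=placey([-100*np.cos(a),-100*np.sin(a),50],12);qp,c=ik(R,p,[-49,5,130,77,59,143])
    np.savez("plan.npz",qn=s["joint_pos"],qp=qp)
D=np.load("plan.npz");qn,qp=D["qn"],D["qp"];qm=qp.copy();qm[0]=qn[0]
def Q(k): # 0..32 A, 32..40 B
    if k<=32: t=k/32;return qn+(qm-qn)*t+np.array([0,-12,0,0,0,0])*np.sin(np.pi*t)
    return qm+(qp-qm)*(k-32)/9
T=np.load("grip.npz")
if __name__=="__main__":
    k0,k1=int(sys.argv[1]),int(sys.argv[2])
    R0=Ro.from_euler("xyz",s["tcp_rot"],degrees=True);p0=s["tool_pos"]
    print(s["joint_pos"].round(1),Q(k0).round(1));pr=(R0,p0)
    for k in range(k0+1,k1+1):
        R,p=fk(Q(k),P0);rv=(R0.inv()*R).as_rotvec(degrees=True);d=R0.inv().apply(p-p0)
        b=p+R.apply(T["bt"]);c=b+R.apply(T["jt"])*66
        print(*rv.round(1),*d.round(1),20,end=";");print("  #",p.round(),"minz",round(min(b[2],c[2],p[2])),f"{(pr[0].inv()*R).magnitude()*57.3:.1f} {np.linalg.norm(p-pr[1]):.0f}");pr=(R,p)
```

```bash
python3 plan.py 0 8; python3 plan.py 0 41 | cut -d'#' -f2 | tail -34
```

```text
[  -3.9   -0.7   96.     2.9   74.7 -104.3] [  -3.9   -0.7   96.     2.9   74.7 -104.3]
-2.1 -0.8 8.4 0.2 14.5 -1.0 20;  # [604.  42. 217.] minz 211 8.7 14
-4.3 -1.4 16.8 0.4 28.8 -2.4 20;  # [601.  57. 218.] minz 213 8.7 14
-6.6 -1.6 25.1 0.5 43.0 -3.9 20;  # [599.  70. 220.] minz 215 8.7 14
-8.9 -1.5 33.5 0.7 57.0 -5.6 20;  # [596.  84. 222.] minz 217 8.7 14
-11.3 -1.0 42.0 0.9 70.9 -7.2 20;  # [593.  98. 223.] minz 221 8.8 14
-13.8 -0.2 50.4 1.2 84.5 -8.8 20;  # [590. 111. 225.] minz 224 8.8 14
-16.1 1.0 58.8 1.7 98.0 -10.1 20;  # [587. 124. 226.] minz 226 8.8 13
-18.5 2.7 67.2 2.2 111.1 -11.2 20;  # [584. 137. 227.] minz 227 8.9 13
 [584. 137. 227.] minz 227 8.9 13
 [581. 150. 228.] minz 228 8.9 13
 [578. 162. 228.] minz 228 9.0 13
 [575. 174. 228.] minz 228 9.0 12
 [571. 185. 227.] minz 227 9.1 12
 [568. 197. 225.] minz 225 9.2 12
 [565. 207. 223.] minz 223 9.3 12
 [561. 218. 220.] minz 220 9.4 11
 [558. 228. 216.] minz 216 9.5 11
 [555. 238. 212.] minz 212 9.6 11
 [551. 247. 207.] minz 207 9.7 11
 [547. 256. 201.] minz 201 9.8 11
 [544. 264. 194.] minz 194 9.9 11
 [540. 272. 187.] minz 187 10.0 11
 [536. 279. 179.] minz 179 10.2 11
 [531. 286. 171.] minz 171 10.3 12
 [527. 292. 162.] minz 159 10.4 12
 [523. 298. 152.] minz 146 10.5 12
 [518. 303. 142.] minz 131 10.6 12
 [513. 308. 131.] minz 117 10.6 13
 [508. 312. 121.] minz 103 10.7 13
 [502. 316. 110.] minz 89 10.8 13
 [496. 319.  98.] minz 75 10.8 13
 [491. 322.  87.] minz 62 10.9 13
 [484. 324.  75.] minz 50 10.9 13
 [511. 280.  75.] minz 50 5.1 51
 [534. 234.  75.] minz 50 5.1 51
 [552. 186.  75.] minz 50 5.1 51
 [567. 137.  75.] minz 50 5.1 51
 [577.  86.  75.] minz 50 5.1 51
 [582.  35.  75.] minz 50 5.1 51
 [583. -16.  75.] minz 50 5.1 51
 [579. -68.  75.] minz 50 5.1 51
 [ 571. -118.   75.] minz 50 5.1 51
```

The manual's scale: shifts go in shares of 750 mm and turns go in shares of 180 degrees. Converting my numbers, 111 mm / 750 = 0.148, 98 mm / 750 = 0.1307, 67 degrees / 180 = 0.3722.

Call:
handwheel:
  moves: [-0.0111,-0.0044,0.0467,0,0.0187,-0.0013,20,-0.0239,-0.0078,0.0933,0,0.0387,-0.0027,20,-0.0367,-0.0089,0.1389,0,0.0573,-0.0053,20,-0.0494,-0.0083,0.1861,0.0013,0.076,-0.008,20,-0.0628,-0.0056,0.2333,0.0013,0.0947,-0.0093,20,-0.0767,-0.0011,0.28,0.0013,0.112,-0.012,20,-0.0894,0.0056,0.3267,0.0027,0.1307,-0.0133,20,-0.1028,0.015,0.3722,0.0027,0.148,-0.0147,20]

```text
time: 7.75
tool_pos: [581.2, 136.7, 229.2]
tcp_rot: [156.7, -7.6, 125.0]
ft_force: [0.6, -1.3, -1.3]
finger_gap: 37.0
grip_force: 41.0
```

```bash
python3 plan.py 8 16
```

```text
[ -4.   -9.  105.2  21.3  70.8 -42.2] [ -3.9  -8.1 104.6  21.2  70.9 -42.2]
-1.0 1.7 8.6 10.5 5.4 5.4 20;  # [581. 150. 228.] minz 228 8.8 13
-2.1 3.5 17.3 22.2 8.9 8.4 20;  # [578. 162. 228.] minz 228 9.0 13
-2.9 5.5 26.1 33.6 12.1 11.9 20;  # [575. 174. 228.] minz 228 9.0 12
-3.3 7.6 35.0 44.8 14.9 15.7 20;  # [571. 185. 227.] minz 227 9.1 12
-3.4 9.8 43.9 55.5 17.1 20.0 20;  # [568. 197. 225.] minz 225 9.2 12
-3.1 12.1 52.9 65.9 18.9 24.8 20;  # [565. 207. 223.] minz 223 9.3 12
-2.4 14.5 61.9 75.9 20.2 30.1 20;  # [561. 218. 220.] minz 220 9.4 11
-1.3 16.9 71.1 85.6 21.0 35.8 20;  # [558. 228. 216.] minz 216 9.5 11
```

Tracking well.

Scaled: 86 mm / 750 = 0.1147, 76 mm / 750 = 0.1013, 71 degrees / 180 = 0.3944.

Call:
handwheel:
  moves: [-0.0056,0.0094,0.0478,0.0133,0.0067,0.0067,20,-0.0117,0.0194,0.0961,0.0293,0.012,0.0107,20,-0.0161,0.0306,0.1444,0.0453,0.016,0.016,20,-0.0183,0.0422,0.1944,0.06,0.02,0.0213,20,-0.0189,0.0544,0.2444,0.0733,0.0227,0.0267,20,-0.0172,0.0667,0.2944,0.088,0.0253,0.0333,20,-0.0133,0.0806,0.3444,0.1013,0.0267,0.04,20,-0.0072,0.0939,0.3944,0.1147,0.028,0.048,20]

```text
time: 8.75
tool_pos: [557.8, 227.9, 215.8]
tcp_rot: [-171.0, -37.9, 50.6]
ft_force: [0.3, 0.6, -1.8]
finger_gap: 37.2
grip_force: 41.0
```

```bash
python3 plan.py 16 24
```

```text
[ -3.8 -10.5 113.1  39.5  67.1  19.9] [ -3.9 -10.5 113.1  39.5  67.1  19.8]
1.2 1.5 9.4 1.9 -7.5 7.8 20;  # [555. 238. 212.] minz 212 9.6 11
2.6 2.7 18.9 2.6 -14.9 16.1 20;  # [551. 247. 207.] minz 207 9.7 11
4.1 3.6 28.6 2.5 -22.0 24.7 20;  # [547. 256. 201.] minz 201 9.8 11
5.9 4.3 38.3 1.6 -28.9 33.5 20;  # [544. 264. 194.] minz 194 9.9 11
7.7 4.7 48.2 -0.0 -35.5 42.6 20;  # [540. 272. 187.] minz 187 10.0 11
9.7 4.9 58.2 -2.4 -41.9 51.8 20;  # [536. 279. 179.] minz 179 10.2 11
11.7 4.7 68.2 -5.6 -48.1 61.2 20;  # [531. 286. 171.] minz 171 10.3 12
13.8 4.3 78.4 -9.4 -54.1 70.7 20;  # [527. 292. 162.] minz 159 10.4 12
```

Scaled: 71 mm / 750 = 0.0947, 61 mm / 750 = 0.0813, 78.4 degrees / 180 = 0.4356.

Call:
handwheel:
  moves: [0.0067,0.0083,0.0522,0.0027,-0.0107,0.0107,20,0.0144,0.015,0.1056,0.004,-0.02,0.0213,20,0.0228,0.02,0.1589,0.0027,-0.0293,0.0333,20,0.0328,0.0239,0.2128,0.0027,-0.0387,0.0453,20,0.0428,0.0261,0.2678,0,-0.048,0.0573,20,0.0539,0.0272,0.3233,-0.0027,-0.056,0.0693,20,0.065,0.0261,0.3789,-0.008,-0.064,0.0813,20,0.0767,0.0239,0.4356,-0.012,-0.072,0.0947,20]

```text
time: 9.75
tool_pos: [527.3, 291.8, 161.3]
tcp_rot: [-128.8, 3.7, -21.5]
ft_force: [-0.2, -0.7, -2.0]
finger_gap: 36.9
grip_force: 41.0
```

```bash
python3 plan.py 24 32
```

```text
[ -3.9  -5.8 121.6  57.8  63.3  82. ] [ -3.9  -5.8 121.6  57.8  63.3  81.9]
1.3 -0.5 10.3 -6.1 5.0 9.2 20;  # [523. 298. 152.] minz 146 10.4 12
2.5 -1.2 20.8 -11.9 11.2 18.3 20;  # [518. 303. 142.] minz 131 10.6 12
3.5 -1.9 31.3 -17.6 18.0 27.1 20;  # [513. 308. 131.] minz 117 10.6 13
4.3 -2.8 42.0 -23.3 25.4 35.8 20;  # [508. 312. 121.] minz 103 10.7 13
5.0 -3.7 52.7 -29.0 33.4 44.1 20;  # [502. 316. 110.] minz 89 10.8 13
5.6 -4.7 63.5 -34.7 41.9 52.2 20;  # [496. 319.  98.] minz 75 10.8 13
6.1 -5.8 74.3 -40.5 50.9 59.9 20;  # [491. 322.  87.] minz 62 10.9 13
6.5 -6.8 85.2 -46.3 60.4 67.1 20;  # [484. 324.  75.] minz 50 10.9 13
```

Scaled: 67 mm / 750 = 0.0893, 60 mm / 750 = 0.08, 84 degrees / 180 = 0.4667.

Call:
handwheel:
  moves: [0.0072,-0.0028,0.0572,-0.008,0.0067,0.012,20,0.0139,-0.0067,0.1156,-0.016,0.0147,0.024,20,0.0194,-0.0106,0.1739,-0.024,0.024,0.036,20,0.0239,-0.0156,0.2333,-0.0307,0.0333,0.048,20,0.0278,-0.0206,0.2917,-0.0387,0.044,0.0587,20,0.0311,-0.0261,0.35,-0.0467,0.056,0.0693,20,0.0339,-0.0322,0.4083,-0.0533,0.068,0.08,20,0.0361,-0.0378,0.4667,-0.0613,0.08,0.0893,20]

```text
time: 10.75
tool_pos: [484.7, 323.6, 75.5]
tcp_rot: [-178.1, 59.8, -106.5]
ft_force: [-0.4, -0.3, -1.0]
finger_gap: 36.7
grip_force: 40.9
```

```bash
python3 plan.py 32 40
```

```text
[ -4.    3.8 130.   75.8  59.6 142.9] [ -3.9   3.8 130.1  76.1  59.5 143.9]
4.5 -0.1 3.7 17.2 -38.5 -28.0 20;  # [511. 280.  75.] minz 50 5.8 51
8.8 -0.0 6.3 36.2 -74.5 -59.5 20;  # [534. 234.  75.] minz 50 5.1 51
13.2 0.0 8.8 56.7 -107.0 -93.6 20;  # [552. 186.  75.] minz 50 5.1 51
17.6 0.1 11.3 78.5 -135.9 -130.2 20;  # [567. 137.  75.] minz 50 5.1 51
22.0 0.1 13.9 101.4 -161.0 -168.8 20;  # [577.  86.  75.] minz 50 5.1 51
26.4 0.2 16.4 125.4 -182.0 -209.2 20;  # [582.  35.  75.] minz 50 5.1 51
30.7 0.2 18.9 150.1 -198.8 -251.1 20;  # [583. -16.  75.] minz 50 5.1 51
35.1 0.2 21.5 175.3 -211.2 -294.2 20;  # [579. -68.  75.] minz 50 5.1 51
```

Scaled: -294 mm / 750 = -0.392, -251 mm / 750 = -0.3347, 35 degrees / 180 = 0.1944.

Call:
handwheel:
  moves: [0.025,0,0.0206,0.0227,-0.0507,-0.0373,20,0.0489,0,0.035,0.048,-0.1,-0.08,20,0.0733,0,0.0489,0.076,-0.1427,-0.1253,20,0.0978,0,0.0628,0.1053,-0.1813,-0.1733,20,0.1222,0,0.0772,0.1347,-0.2147,-0.2253,20,0.1467,0,0.0911,0.1667,-0.2427,-0.2787,20,0.1706,0,0.105,0.2,-0.2653,-0.3347,20,0.1944,0,0.1194,0.2333,-0.2813,-0.392,20]

```text
time: 11.75
tool_pos: [581.3, -67.8, 76.7]
tcp_rot: [-179.8, 60.2, -149.0]
ft_force: [1.0, 0.5, -1.8]
finger_gap: 36.8
grip_force: 41.0
```

```bash
python3 plan.py 40 41
```

```text
[-44.3   4.1 129.9  76.4  59.6 143.7] [-44.3   3.8 130.1  76.1  59.5 143.9]
4.4 0.3 2.7 18.5 -38.0 -29.5 20;  # [ 571. -118.   75.] minz 50 5.2 52
```

Scaled: -38 mm / 750 = -0.0507, -29 mm / 750 = -0.0387, 4.4 degrees / 180 = 0.0244.

Call:
handwheel:
  moves: [0.0244,0.0017,0.015,0.024,-0.0507,-0.0387,20,0.0244,0.0017,0.015,0.024,-0.0507,-0.0387,20,0.0244,0.0017,0.015,0.024,-0.0507,-0.0387,20]

```text
time: 12.12
tool_pos: [572.1, -115.4, 75.4]
tcp_rot: [179.7, 59.9, -154.3]
ft_force: [0.2, 0.5, -0.7]
finger_gap: 36.9
grip_force: 41.2
```

Run:
```python
from h import *
from bench import optics
a=np.radians(12)
for d,z in((-100,50),(-60,26),(-10,24)):
    Rp,p=placey([d*np.cos(a),d*np.sin(a),z],12);row(Rp,p)
n={}
for k,X in(("side",[-60,0,60]),("wrist",0)):
    s=optics.snapshot(k);pickle.dump(s,open(f"pics/{k}2.pkl","wb"))
    if k=="side":
        u,v=proj(s,press(X)).astype(int);print(u-60,v-60);n[k]=cv2.resize(s["pixels"][v-60:v+60,u-60:u+60],(400,400),interpolation=cv2.INTER_CUBIC)
    else: n[k]=cv2.resize(s["pixels"],(400,300))
n["wrist"]=cv2.copyMakeBorder(n["wrist"],0,100,0,0,0)
cv2.imwrite("pics/c4.png",np.hstack([n["side"],n["wrist"]]))
```

```text
row [ 0.3 -0.   0. ] [ 1.2 -2.1 -2.1] n 0.0 0.1
row [ 0.3 -0.   0. ] [ 1.9 -2.4 44.6] n 0.0 0.7
row [ 0.3 -0.   0. ] [-21.5  -2.7  88.8] n 0.0 1.5
212 142
```

View pics/c4.png

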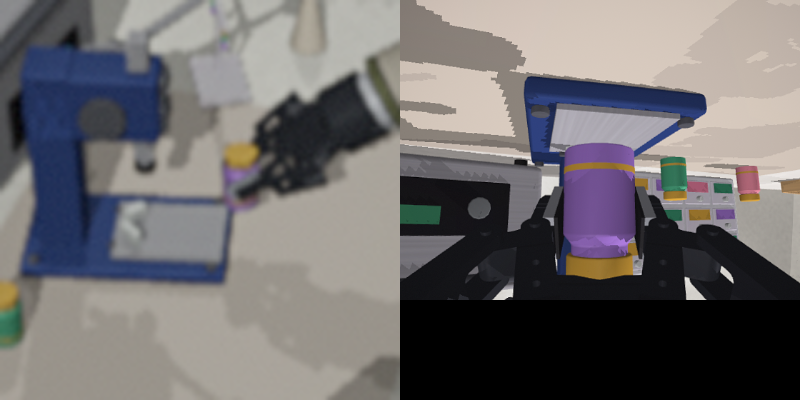

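The side view shows the jar upright in front of the bed. The wrist view, upside down, shows it centred between the pads and lined up with the bed.

Scaled: 88 mm / 750 = 0.1173, 67 mm / 750 = 0.0893, 0.3 degrees / 180 = 0.0017.

```bash
python3 -c "
from h import *
w=load('wrist2')['pose'];print(w[:3,3])"
```

```text
[ 430.32470298 -183.83026813   85.46285253]
```

Call:
handwheel:
  moves: [0.0017,0,0,0.002,-0.0031,0.02,20,0.0017,0,0,0.0027,-0.0032,0.04,20,0.0017,0,0,0.0027,-0.0032,0.06,20,0.0017,0,0,-0.0133,-0.0033,0.0893,20,0.0017,0,0,-0.0287,-0.0036,0.1173,20,0.0017,0,0,-0.0287,-0.0036,0.1173,20,0.0017,0,0,-0.0287,-0.0036,0.1173,20]

```text
time: 13.1
tool_pos: [651.9, -78.5, 49.5]
tcp_rot: [179.8, 59.9, -154.3]
ft_force: [-0.1, -0.5, -1.3]
finger_gap: 36.6
grip_force: 41.0
```

Run:
```python
from h import *
a=np.radians(12)
for d,z in((-10,22),(6,22),(6,20)):
    Rp,p=placey([d*np.cos(a),d*np.sin(a),z],12);row(Rp,p)
```

```bash
python3 log.py
```

```text
row [ 0.2 -0.   0. ] [ 2.  -0.8  0.8] n 0.0 0.0
row [ 0.2 -0.   0. ] [-6.1 -0.8 14.6] n 0.0 0.3
row [ 0.2 -0.   0. ] [-4.3 -0.8 15.6] n 0.0 0.3
[-37.4  13.8 122.7  85.3  50.9 142.6]
```

Scaled: 1.7 mm / 750 = 0.0023, 1 mm / 750 = 0.0013.

Call:
handwheel:
  moves: [0,0,0,0.0023,-0.0011,0.0013,20,0,0,0,0.0023,-0.0011,0.0013,20,0,0,0,0.0023,-0.0011,0.0013,20]

```text
time: 13.48
tool_pos: [652.4, -80.3, 48.1]
tcp_rot: [179.8, 59.9, -154.3]
ft_force: [-0.0, -0.1, -1.6]
finger_gap: 36.8
grip_force: 41.0
```

Call:
handwheel:
  moves: [0,0,0,0.0012,0,0.0007,20,0,0,0,0.0012,0,0.0007,20]

```text
time: 13.72
tool_pos: [652.5, -80.1, 47.0]
tcp_rot: [179.9, 59.9, -154.3]
ft_force: [-0.6, 0.3, -0.5]
finger_gap: 37.2
grip_force: 41.0
```

Call:
handwheel:
  moves: [0,0,0,0.0012,0,0.0007,20,0,0,0,0.0012,0,0.0007,20]

```text
time: 13.98
tool_pos: [652.5, -80.0, 46.0]
tcp_rot: [179.8, 59.9, -154.3]
ft_force: [-0.3, -0.2, -1.7]
finger_gap: 36.9
grip_force: 41.0
```

Call:
handwheel:
  moves: [0,0,0,0.0012,0,0.0007,20,0,0,0,0.0012,0,0.0007,20]

```text
time: 14.22
tool_pos: [653.0, -79.9, 46.0]
tcp_rot: [179.9, 60.0, -154.2]
ft_force: [-4.2, 0.0, 4.9]
finger_gap: 37.1
grip_force: 41.7
```

Scaled: 5.6 mm / 750 = 0.0075, -4.4 mm / 750 = -0.0059.

Call:
handwheel:
  moves: [0,0,0,-0.0012,0,-0.0007,20,0,0,0,-0.0039,0,0.004,20,0,0,0,-0.0059,0,0.0075,20,0,0,0,-0.0059,0,0.0075,20]

```text
time: 14.72
tool_pos: [659.1, -76.7, 46.0]
tcp_rot: [179.9, 59.9, -154.2]
ft_force: [0.5, -0.4, -1.1]
finger_gap: 36.7
grip_force: 41.2
```

Call:
handwheel:
  moves: [0,0,0,-0.0013,0,0.0023,20,0,0,0,-0.0013,0,0.0023,20]

```text
time: 14.98
tool_pos: [660.3, -75.5, 46.1]
tcp_rot: [179.8, 59.9, -154.3]
ft_force: [-8.6, 1.0, 5.8]
finger_gap: 36.9
grip_force: 42.0
```

Call:
handwheel:
  moves: [0,0,0,-0.0013,0,0.0023,20,0,0,0,-0.0013,0,0.0023,20]

```text
time: 15.22
tool_pos: [661.8, -74.3, 46.3]
tcp_rot: [179.7, 60.0, -154.3]
ft_force: [-14.8, -0.5, 9.8]
finger_gap: 36.6
grip_force: 43.0
```

Call:
handwheel:
  moves: [0,0,0,-0.0007,0,0.0012,20,0,0,0,-0.0007,0,0.0012,20]

```text
time: 15.48
tool_pos: [662.5, -73.7, 46.4]
tcp_rot: [179.7, 60.0, -154.3]
ft_force: [-22.8, -0.4, 14.7]
finger_gap: 36.7
grip_force: 44.1
```

Scaled: -1.7 mm / 750 = -0.0023, 1 mm / 750 = 0.0013.

Call:
handwheel:
  moves: [0,0,0,0.0013,0,-0.0023,20,0,0,0,0.0013,0,-0.0023,20]

```text
time: 15.72
tool_pos: [661.3, -74.8, 46.1]
tcp_rot: [179.7, 59.9, -154.3]
ft_force: [-6.3, 2.9, 4.6]
finger_gap: 36.7
grip_force: 41.9
```

Call:
handwheel:
  moves: [0,0,0,0,0,0,40,0,0,0,0,0,0,50,0,0,0,0,0,0,58,0,0,0,0,0,0,58]

```text
time: 16.23
tool_pos: [661.7, -75.8, 46.1]
tcp_rot: [179.9, 59.9, -154.3]
ft_force: [-0.1, 0.3, 0.0]
finger_gap: 57.8
grip_force: 0.0
```

Call:
handwheel:
  moves: [0,0,0,-0.0027,0,-0.02,58,0,0,0,0,0,-0.0533,58,0,0,0,0,0,-0.0867,58,0,0,0,0,0,-0.0867,58,0,0,0,0,0,-0.0867,58]

```text
time: 16.85
tool_pos: [611.3, -100.4, 78.6]
tcp_rot: [179.9, 59.9, -154.3]
ft_force: [0.6, 0.3, -0.0]
finger_gap: 57.8
grip_force: 0.0
```

Run:
```python
from h import *
from bench import optics
n=[]
for k,h in(("side",40),("scene",40),("wrist",0)):
    s=optics.snapshot(k);pickle.dump(s,open(f"pics/{k}3.pkl","wb"))
    if h:
        u,v=proj(s,press([0,0,60])).astype(int);print(k,u-h,v-h);n.append(cv2.resize(s["pixels"][v-h:v+h,u-h:u+h],(400,400),interpolation=cv2.INTER_CUBIC))
cv2.imwrite("pics/c5.png",np.hstack(n))
```

```text
side 215 161
scene 237 221
```

View pics/c5.png

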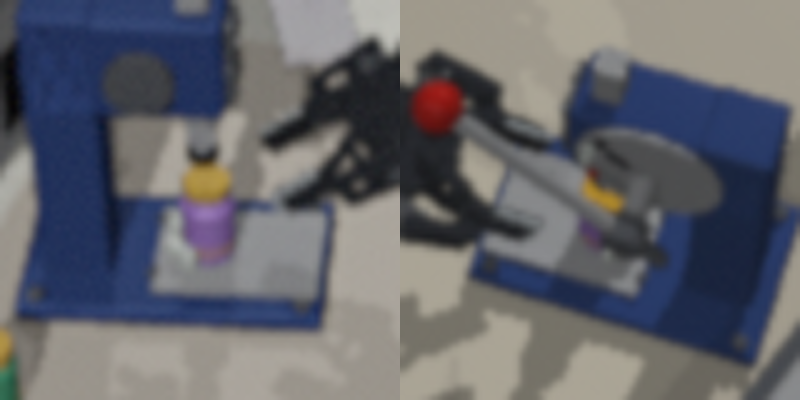

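The jar stands upright under the foot. In the side crop its cap centre is at about (207,178) and the foot at (203,152).

Run:
```python
from h import *
s=load("side3");f=lambda u,v:(215+u/5,161+v/5)
c,sn=np.cos(PY),np.sin(PY)
def pf(p): d=p[:2]-PR;return np.round([c*d[0]+sn*d[1],-sn*d[0]+c*d[1]],1)
print("cap",pf(atz(s,*f(207.5,178),86)),"foot",pf(atz(s,*f(203,155),107)))
for X in([0,0,86],[0,0,105],[0,0,20],[-5,0,86]): u,v=proj(s,press(X));print(X,(u-215)*5,(v-161)*5)
```

```text
cap [-4.3  2.4] foot [-2.2  3.1]
[0, 0, 86] 201.61537471448256 175.47426028902848
[0, 0, 105] 200.34135201369494 154.24542671532322
[0, 0, 20] 205.91152967974352 247.02185774299082
[-5, 0, 86] 208.86077190093403 175.7394439707437
```

Run:
```python
from h import *
s=load("wrist3");u,v=proj(s,press([-10,0,45]));print(u,v)
x0,y0=int(u)-100,int(max(v-110,0));c=s["pixels"][y0:y0+170,x0:x0+200];print(x0,y0)
for X in([-19,0,20],[0,-19,30],[0,19,30],[4,24,36],[4,-24,36],[10,28,36],[10,-28,36]):print(X,((proj(s,press(X))-[x0,y0])*4).round())
cv2.imwrite("pics/c6.png",cv2.resize(c,None,fx=4,fy=4,interpolation=cv2.INTER_CUBIC)[:600])
```

```text
283.3422160188863 216.13908320368995
183 106
[-19, 0, 20] [416. 233.]
[0, -19, 30] [247. 342.]
[0, 19, 30] [517. 358.]
[4, 24, 36] [543. 408.]
[4, -24, 36] [206. 391.]
[10, 28, 36] [557. 419.]
[10, -28, 36] [173. 400.]
```

View pics/c6.png

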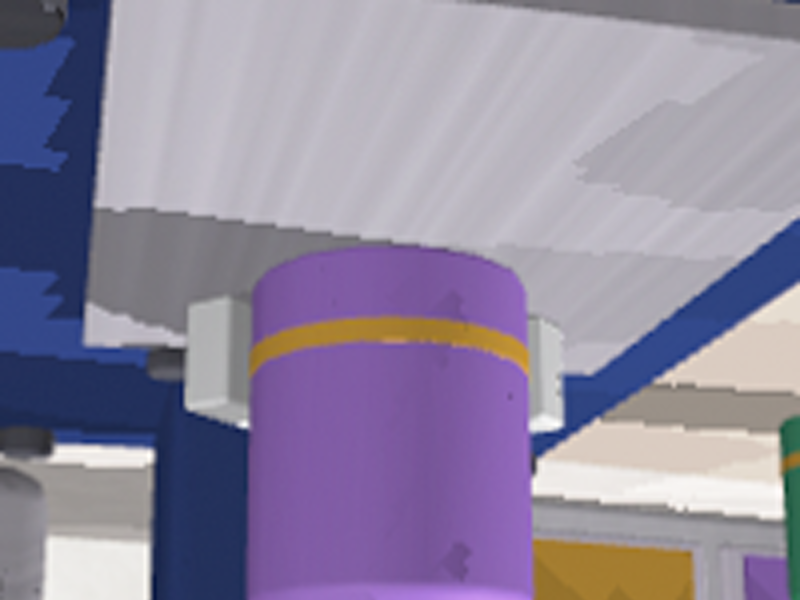

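The wrist crop, upside down, shows the jar upright with both cheeks visible: outer corners at (188,412) and (563,430), left cheek inner edge at u≈232. The base rim runs from (252,290) through (388,247) to (526,285). I'll quantify this against the cheeks.

Run:
```python
from h import *
from scipy.optimize import least_squares
s=load("wrist3");o=np.array([183,106])
pr=lambda X,d,yaw=0:(proj(s,press(X)+d)-o)*4
obs=[([10,-28,36],(188,411)),([10,-28,20],(188,301)),([10,28,36],(563,430)),([10,28,20],(561,324)),([4,-23,36],(235,421))]
fun=lambda d:np.concatenate([pr(X,d)-uv for X,uv in obs])
r=least_squares(fun,[0,0,0]);print("shift",r.x.round(1),fun(r.x).round(0))
d=r.x
t=np.linspace(0,2*np.pi,181)
def jar(x):
    C=np.array([pr([x[0]+19*np.cos(a),x[1]+19*np.sin(a),20],d) for a in t])
    return np.array([C[:,1].min()-247,C[:,0].min()-252,C[:,0].max()-527])
j=least_squares(jar,[0,0]);print("jar in press",j.x.round(2),j.fun.round(1),jar([0,0]).round(1),jar([-2,0]).round(1))
```

```text
shift [2.9 3.3 1. ] [  0.   3.   4.   5.   2.   2.   1.   6.  -7. -15.]
jar in press [-1.55 -1.33] [-0.8  1.7 -1.7] [4.  9.7 4.1] [-1.2 11.6  8.4]
```

Scaled: 62 mm / 750 = 0.0827, -3.5 mm / 750 = -0.0047.

Call:
handwheel:
  moves: [0,0,0,-0.0047,0,0.0267,58,0,0,0,-0.0047,0,0.056,58,0,0,0,-0.0047,0,0.0827,58,0,0,0,-0.0047,0,0.0827,58,0,0,0,-0.0047,0,0.0827,20,0,0,0,-0.0047,0,0.0827,20,0,0,0,-0.0047,0,0.0827,20,0,0,0,-0.0047,0,0.0827,20]
  force: 25

```text
time: 18.0
tool_pos: [660.3, -75.5, 50.6]
tcp_rot: [179.8, 59.9, -154.3]
ft_force: [-3.9, 4.1, 2.4]
finger_gap: 37.3
grip_force: 25.0
```

Call:
handwheel:
  moves: [0,0,0,-0.0007,0,0.0012,20,0,0,0,-0.0007,0,0.0012,20]

```text
time: 18.25
tool_pos: [661.1, -75.1, 50.8]
tcp_rot: [179.8, 59.9, -154.3]
ft_force: [-12.5, 1.8, 7.7]
finger_gap: 37.2
grip_force: 25.9
```

Call:
handwheel:
  moves: [0,0,0,-0.0007,0,0.0012,20,0,0,0,-0.0007,0,0.0012,20]

```text
time: 18.5
tool_pos: [662.0, -74.5, 51.0]
tcp_rot: [179.8, 60.0, -154.3]
ft_force: [-15.3, 2.9, 10.9]
finger_gap: 37.3
grip_force: 26.3
```

Scaled: -0.9 mm / 750 = -0.0012, 0.5 mm / 750 = 0.0007.

Call:
handwheel:
  moves: [0,0,0,0.0007,0,-0.0012,20,0,0,0,0.0007,0,-0.0012,20]

```text
time: 18.75
tool_pos: [661.2, -74.9, 50.7]
tcp_rot: [179.8, 59.9, -154.3]
ft_force: [-6.2, 4.0, 4.5]
finger_gap: 37.0
grip_force: 25.4
```

Call:
handwheel:
  moves: [0,0,0,0,0,0,40,0,0,0,0,0,0,50,0,0,0,0,0,0,58,0,0,0,0,0,0,58]

```text
time: 19.25
tool_pos: [661.9, -75.9, 50.7]
tcp_rot: [179.9, 59.9, -154.3]
ft_force: [0.3, -0.6, -0.0]
finger_gap: 58.0
grip_force: 0.0
```

Call:
handwheel:
  moves: [0,0,0,0,0,-0.0267,58,0,0,0,0,0,-0.0667,58,0,0,0,0,0,-0.1067,58,0,0,0,0,0,-0.1067,58,0,0,0,0,0,-0.1067,58]

```text
time: 19.88
tool_pos: [599.8, -106.0, 90.7]
tcp_rot: [179.9, 59.9, -154.3]
ft_force: [-0.5, 0.1, -0.3]
finger_gap: 58.2
grip_force: 0.0
```

Run:
```python
from h import *; from kin import *
from bench import r,optics
sn=optics.snapshot("wrist");pickle.dump(sn,open("pics/w4.pkl","wb"))
s=r.sense();qn=s["joint_pos"];print(qn.round(1))
b=press([35-160*np.cos(.7),-75,293]);
for t in(0,10):
  z=np.array([np.sin(np.radians(t))*np.cos(PY),np.sin(np.radians(t))*np.sin(PY),-np.cos(np.radians(t))])
  for sg in(1,-1):
    R=tool(z,[-sg*np.sin(PY),sg*np.cos(PY),0])
    for k,up in((0,80),(0,0)):
      for q in ikall(R,b+19*z-up*z,6): print(t,sg,up,q.round(1), (b+19*z-up*z).round())
```

```text
[-45.    3.5 128.1  77.1  57.  147.5]
0 1 80 [ -21.6    7.6   72.5   -0.    99.9 -125.3] [ 581. -175.  354.]
0 1 0 [ -21.6    7.7   80.6   -0.    91.7 -125.3] [ 581. -175.  274.]
0 -1 80 [-21.6   7.6  72.5  -0.   99.9  54.7] [ 581. -175.  354.]
0 -1 0 [-21.6   7.7  80.6   0.   91.7  54.7] [ 581. -175.  274.]
10 1 80 [ -26.1   -2.2   83.3    6.4   91.2 -129.2] [ 571. -177.  353.]
10 1 0 [-2.520e+01 -1.000e-01  8.930e+01  6.300e+00  8.300e+01 -1.292e+02] [ 584. -174.  274.]
10 -1 80 [-26.1  -2.2  83.3   6.4  91.2  50.8] [ 571. -177.  353.]
10 -1 0 [-25.2  -0.1  89.3   6.3  83.   50.8] [ 584. -174.  274.]
```

Create plan2.py:
```python
import sys,os
from h import *; from kin import *
from bench import r
s=r.sense()
R=tool([0,0,-1],[np.sin(PY),-np.cos(PY),0])
if not os.path.exists("plan2.npz"):
    qA,c=ik(R,np.array([400,-150,330]),[-21,-20,100,0,100,55]);print(qA.round(1),c)
    np.savez("plan2.npz",qn=s["joint_pos"],qA=qA)
D=np.load("plan2.npz");qn,qA=D["qn"],D["qA"];N=16
Q=lambda k:qn+(qA-qn)*k/N
if __name__=="__main__":
    k0,k1=int(sys.argv[1]),int(sys.argv[2])
    R0=Ro.from_euler("xyz",s["tcp_rot"],degrees=True);p0=s["tool_pos"];pr=(R0,p0);ball=press([-87.4,-75,293])
    print(s["joint_pos"].round(1),Q(k0).round(1))
    for k in range(k0+1,k1+1):
        q=Q(k);Rk,p=fk(q,P0);rv=(R0.inv()*Rk).as_rotvec(degrees=True);d=R0.inv().apply(p-p0);x=pts(q)
        print(*rv.round(1),*d.round(1),58,end=";");print(" #",p.round(),"w",x[3].round(),"ball",round(segd(x[2],x[3],ball)),round(segd(x[3],p,ball)),f"{(pr[0].inv()*Rk).magnitude()*57.3:.1f} {np.linalg.norm(p-pr[1]):.0f}");pr=(Rk,p)
```

```bash
python3 plan2.py 0 16
```

```text
[-27.4 -20.9 101.3   0.   99.6  48.9] 3.2563664005955684e-28
[-45.    3.5 128.1  77.1  57.  147.5] [-45.    3.5 128.1  77.1  57.  147.5]
-3.9 0.9 -11.9 -16.5 15.4 -2.2 58; # [599. -89. 106.] w [ 330. -246.  295.] ball 261 145 12.5 23
-7.8 1.7 -23.6 -29.6 30.5 -6.6 58; # [595. -74. 119.] w [ 343. -248.  318.] ball 251 132 12.4 20
-11.8 2.4 -35.1 -39.6 44.5 -13.4 58; # [588. -62. 131.] w [ 355. -248.  342.] ball 243 122 12.2 18
-15.9 3.1 -46.4 -46.9 57.0 -22.4 58; # [579. -53. 142.] w [ 366. -247.  367.] ball 238 115 12.0 17
-20.1 3.7 -57.4 -52.1 67.4 -33.6 58; # [568. -46. 152.] w [ 377. -244.  392.] ball 238 111 11.8 16
-24.5 4.3 -68.1 -55.6 75.6 -47.0 58; # [555. -43. 162.] w [ 386. -241.  418.] ball 241 111 11.6 16
-29.1 4.9 -78.4 -58.0 81.3 -62.6 58; # [542. -43. 172.] w [ 394. -236.  444.] ball 248 113 11.3 17
-34.0 5.4 -88.4 -59.9 84.5 -80.3 58; # [527. -47. 183.] w [ 401. -230.  472.] ball 260 117 11.1 18
-39.1 6.0 -97.9 -61.7 85.2 -100.1 58; # [513. -53. 194.] w [ 406. -223.  499.] ball 275 123 10.8 20
-44.5 6.5 -106.9 -64.1 83.6 -121.9 58; # [497. -63. 207.] w [ 410. -215.  527.] ball 292 129 10.5 22
-50.3 7.0 -115.4 -67.4 80.0 -145.7 58; # [482. -74. 222.] w [ 412. -206.  555.] ball 313 135 10.2 24
-56.4 7.5 -123.2 -72.0 74.8 -171.5 58; # [466. -87. 239.] w [ 413. -196.  583.] ball 336 142 9.8 27
-62.9 8.0 -130.3 -78.2 68.4 -199.1 58; # [ 450. -102.  258.] w [ 413. -186.  611.] ball 360 149 9.5 29
-69.7 8.4 -136.6 -86.1 61.4 -228.5 58; # [ 434. -118.  280.] w [ 410. -174.  639.] ball 386 158 9.1 31
-76.9 8.8 -142.1 -95.9 54.2 -259.6 58; # [ 417. -134.  304.] w [ 406. -162.  667.] ball 413 169 8.7 33
-84.5 9.1 -146.7 -107.4 47.5 -292.4 58; # [ 400. -150.  330.] w [ 400. -150.  695.] ball 441 186 8.3 35
```

```bash
sed -i 's|^Q=.*|Q=lambda k:qn+(qA-qn)*k/N+np.array([0,-14,6,0,0,0])*np.sin(np.pi*k/N)|; s|N=16|N=20|' plan2.py; python3 plan2.py 0 20
```

```text
[-45.    3.5 128.1  77.1  57.  147.5] [-45.    3.5 128.1  77.1  57.  147.5]
-2.5 0.4 -10.5 -22.6 13.8 -7.5 58; # [598. -91. 114.] w [ 323. -242.  300.] ball 267 142 10.8 28
-4.9 0.8 -21.0 -42.1 27.9 -16.1 58; # [594. -77. 135.] w [ 329. -239.  326.] ball 262 128 10.7 26
-7.3 1.3 -31.2 -58.3 42.0 -25.8 58; # [588. -65. 154.] w [ 334. -235.  353.] ball 262 119 10.5 24
-9.8 1.9 -41.2 -71.3 55.5 -36.4 58; # [579. -54. 170.] w [ 337. -230.  379.] ball 264 116 10.4 22
-12.4 2.7 -51.0 -81.4 67.9 -47.8 58; # [570. -45. 185.] w [ 341. -225.  405.] ball 270 117 10.1 20
-15.2 3.5 -60.5 -88.8 78.8 -59.9 58; # [559. -38. 197.] w [ 343. -219.  430.] ball 278 123 9.9 18
-18.1 4.3 -69.6 -94.0 88.1 -72.7 58; # [547. -33. 208.] w [ 345. -212.  454.] ball 288 129 9.6 17
-21.2 5.3 -78.4 -97.1 95.4 -86.2 58; # [535. -31. 218.] w [ 347. -206.  477.] ball 300 137 9.4 16
-24.6 6.2 -86.8 -98.7 100.7 -100.3 58; # [522. -31. 226.] w [ 349. -199.  499.] ball 312 144 9.1 15
-28.3 7.2 -94.8 -99.1 103.9 -114.9 58; # [510. -34. 234.] w [ 350. -193.  521.] ball 325 150 8.8 15
-32.4 8.1 -102.4 -98.7 105.0 -130.3 58; 
[... 282 characters left out ...]
96.1 97.2 -179.7 58; # [461. -65. 264.] w [ 363. -172.  598.] ball 375 163 7.8 18
-52.2 10.8 -127.6 -95.7 91.3 -197.3 58; # [450. -77. 272.] w [ 368. -168.  616.] ball 387 164 7.6 19
-58.0 11.0 -132.6 -95.9 84.2 -215.4 58; # [439. -90. 281.] w [ 373. -164.  633.] ball 398 166 7.4 19
-64.2 10.9 -137.0 -97.0 75.9 -233.9 58; # [ 428. -105.  292.] w [ 380. -161.  649.] ball 409 168 7.2 20
-70.7 10.6 -140.8 -99.2 66.9 -253.0 58; # [ 419. -119.  303.] w [ 386. -157.  665.] ball 420 172 7.0 21
-77.5 10.0 -144.1 -102.6 57.3 -272.4 58; # [ 409. -135.  316.] w [ 393. -154.  680.] ball 431 178 6.8 22
-84.5 9.1 -146.7 -107.4 47.5 -292.4 58; # [ 400. -150.  330.] w [ 400. -150.  695.] ball 441 186 6.6 23
```

Scaled: 33 mm / 750 = 0.044, 29 mm / 750 = 0.0387.

```bash
rm plan2.npz
```

Call:
handwheel:
  moves: [0,0,0,0.0187,0,-0.012,58,0,0,0,0.0387,0,-0.024,58,0,0,0,0.044,0,-0.0333,58,0,0,0,0.044,0,-0.0333,58]

```text
time: 20.42
tool_pos: [564.7, -122.7, 74.3]
tcp_rot: [179.7, 59.9, -154.4]
ft_force: [0.4, 0.1, -0.5]
finger_gap: 58.1
grip_force: 0.0
```

```bash
python3 plan2.py 0 8;  python3 plan2.py 8 20 | cut -d'#' -f2
```

```text
[-27.4 -20.9 101.3   0.   99.6  48.9] 3.2563664005955684e-28
[-50.5   3.8 130.2  75.4  60.3 143.6] [-50.5   3.8 130.2  75.4  60.3 143.6]
-2.6 0.6 -10.4 -22.0 12.7 -5.9 58; # [ 565. -109.   96.] w [ 290. -260.  283.] ball 303 173 10.8 26
-5.2 1.2 -20.8 -41.2 25.9 -12.9 58; # [562. -95. 117.] w [ 299. -257.  310.] ball 295 157 10.6 24
-7.8 1.8 -30.9 -57.5 39.1 -21.1 58; # [557. -83. 135.] w [ 306. -254.  337.] ball 289 145 10.5 23
-10.5 2.5 -40.8 -71.1 51.8 -30.2 58; # [551. -72. 151.] w [ 313. -249.  363.] ball 287 138 10.3 21
-13.2 3.3 -50.5 -81.9 63.7 -40.3 58; # [543. -63. 166.] w [ 318. -243.  389.] ball 288 135 10.1 19
-16.1 4.1 -59.9 -90.5 74.2 -51.2 58; # [534. -56. 178.] w [ 323. -237.  415.] ball 292 135 9.9 17
-19.2 5.0 -68.9 -97.0 83.2 -62.8 58; # [523. -50. 190.] w [ 327. -230.  440.] ball 298 139 9.6 16
-22.5 5.9 -77.6 -101.7 90.5 -75.2 58; # [513. -48. 200.] w [ 331. -223.  464.] ball 306 143 9.3 15
[-50.5   3.8 130.2  75.4  60.3 143.6] [-41.3 -19.4 124.4  45.2  76.1 105.7]
 [502. -47. 210.] w [ 335. -216.  487.] ball 316 149 90.0 167
 [491. -49. 219.] w [ 339. -209.  510.] ball 326 154 8.8 14
 [480. -52. 228.] w [ 343. -202.  531.] ball 338 158 8.5 15
 [469. -58. 236.] w [ 348. -195.  552.] ball 349 162 8.3 15
 [458. -66. 246.] w [ 352. -189.  572.] ball 361 165 8.0 16
 [448. -75. 255.] w [ 358. -183.  592.] ball 373 168 7.8 17
 [439. -85. 265.] w [ 364. -177.  610.] ball 384 169 7.6 17
 [430. -97. 276.] w [ 370. -172.  628.] ball 396 171 7.3 18
 [ 422. -109.  288.] w [ 377. -166.  645.] ball 407 172 7.1 19
 [ 414. -123.  301.] w [ 385. -161.  662.] ball 418 175 7.0 20
 [ 407. -136.  315.] w [ 392. -156.  679.] ball 430 180 6.8 21
 [ 400. -150.  330.] w [ 400. -150.  695.] ball 441 186 6.6 22
```

Clear enough.

Scaled: -102 mm / 750 = -0.136, -97 mm / 750 = -0.1293, -77.6 degrees / 180 = -0.4311.

Call:
handwheel:
  moves: [-0.0144,0.0033,-0.0578,-0.0293,0.0173,-0.008,58,-0.0289,0.0067,-0.1156,-0.0547,0.0347,-0.0173,58,-0.0433,0.01,-0.1722,-0.076,0.052,-0.028,58,-0.0583,0.0139,-0.2278,-0.0947,0.0693,-0.04,58,-0.0733,0.0183,-0.2806,-0.1093,0.0853,-0.0533,58,-0.0889,0.0228,-0.3333,-0.12,0.0987,-0.068,58,-0.1067,0.0278,-0.3833,-0.1293,0.1107,-0.084,58,-0.125,0.0328,-0.4311,-0.136,0.12,-0.1,58]

```text
time: 21.42
tool_pos: [513.5, -47.2, 201.5]
tcp_rot: [-138.6, 15.4, -62.6]
ft_force: [0.2, 0.9, 0.3]
finger_gap: 58.0
grip_force: 0.0
```

```bash
python3 plan2.py 8 16
```

```text
[-41.1 -19.4 124.1  45.1  76.1 105.6] [-41.3 -19.4 124.4  45.2  76.1 105.7]
-3.2 0.2 -8.0 -7.6 3.4 -11.7 58; # [502. -47. 210.] w [ 335. -216.  487.] ball 316 149 8.7 14
-6.7 0.2 -16.1 -13.5 6.3 -24.5 58; # [491. -49. 219.] w [ 339. -209.  510.] ball 326 154 8.8 14
-10.3 -0.1 -23.9 -17.6 9.6 -38.1 58; # [480. -52. 228.] w [ 343. -202.  531.] ball 338 158 8.5 15
-14.0 -0.6 -31.3 -19.8 13.2 -52.6 58; # [469. -58. 236.] w [ 348. -195.  552.] ball 349 162 8.3 15
-17.7 -1.4 -38.3 -20.4 16.7 -68.0 58; # [458. -66. 246.] w [ 352. -189.  572.] ball 361 165 8.0 16
-21.6 -2.5 -45.0 -19.6 19.9 -84.2 58; # [448. -75. 255.] w [ 358. -183.  592.] ball 373 168 7.8 17
-25.5 -3.9 -51.3 -17.5 22.5 -101.2 58; # [439. -85. 265.] w [ 364. -177.  610.] ball 384 169 7.6 17
-29.4 -5.5 -57.3 -14.3 24.5 -119.1 58; # [430. -97. 276.] w [ 370. -172.  628.] ball 396 171 7.3 18
```

Scaled: -119 mm / 750 = -0.1587, -101 mm / 750 = -0.1347, -57 degrees / 180 = -0.3167.

Call:
handwheel:
  moves: [-0.0178,0.0011,-0.0444,-0.0107,0.004,-0.016,58,-0.0372,0.0011,-0.0889,-0.0173,0.008,-0.032,58,-0.0572,0,-0.1333,-0.024,0.0133,-0.0507,58,-0.0778,-0.0033,-0.1722,-0.0267,0.0173,-0.0707,58,-0.0983,-0.0078,-0.2111,-0.0267,0.0227,-0.0907,58,-0.12,-0.0139,-0.25,-0.0267,0.0267,-0.112,58,-0.1417,-0.0217,-0.2833,-0.0227,0.0293,-0.1347,58,-0.1633,-0.0306,-0.3167,-0.0187,0.032,-0.1587,58]

```text
time: 22.42
tool_pos: [430.3, -97.2, 275.9]
tcp_rot: [-166.6, -7.2, -10.4]
ft_force: [-0.5, -0.3, 0.1]
finger_gap: 57.8
grip_force: 0.0
```

Run:
```python
from h import *
R=tool([0,0,-1],[np.sin(PY),-np.cos(PY),0]);b=press([35-160*np.cos(.7),-75,293]);print(b)
row(R,[420,-150,330]);row(R,[420,-150,375])
```

```text
[ 581.07399952 -174.65985779  293.        ]
row [-11.7  -9.8 -23.1] [  6.1  39.9 -64.8] n 2.6 1.2
row [-11.7  -9.8 -23.1] [  11.7   29.5 -108.2] n 2.6 1.8
```

Scaled: -108 mm / 750 = -0.144, -81 mm / 750 = -0.108, -23.1 degrees / 180 = -0.1283.

Call:
handwheel:
  moves: [-0.0167,-0.0139,-0.0333,0.004,0.0107,-0.036,58,-0.0333,-0.0278,-0.0667,0.008,0.02,-0.072,58,-0.05,-0.0417,-0.1,0.012,0.0293,-0.108,58,-0.065,-0.0544,-0.1283,0.016,0.0387,-0.144,58,-0.065,-0.0544,-0.1283,0.016,0.0387,-0.144,58,-0.065,-0.0544,-0.1283,0.016,0.0387,-0.144,58]

```text
time: 23.18
tool_pos: [420.3, -149.0, 373.2]
tcp_rot: [-179.8, -0.1, 13.4]
ft_force: [0.3, -1.1, -0.4]
finger_gap: 57.8
grip_force: 0.0
```

Run:
```python
from h import *
R=tool([0,0,-1],[np.sin(PY),-np.cos(PY),0])
row(R,[580,-174,372]);row(R,[580,-174,275])
```

```bash
python3 log.py
```

```text
row [-0.2 -0.1 -0.3] [149.5  61.4   1.2] n 0.0 2.6
row [-0.2 -0.1 -0.3] [149.4  61.7  98.2] n 0.0 3.0
[-26.3 -17.3  93.9   0.2 103.4  50.3]
```

The manual's scale: shifts go in shares of 750 mm and turns go in shares of 180 degrees. Converting my numbers, 149.5 mm / 750 = 0.1993, 100 mm / 750 = 0.1333.

Call:
handwheel:
  moves: [0,0,0,0.0667,0.0267,0,60,0,0,0,0.1333,0.0547,0,60,0,0,0,0.1993,0.082,0,60,0,0,0,0.1993,0.082,0.0533,60,0,0,0,0.1993,0.082,0.1,60,0,0,0,0.1993,0.082,0.1307,60,0,0,0,0.1993,0.082,0.1307,60]
  force: 20

```text
time: 24.05
tool_pos: [578.0, -173.6, 272.0]
tcp_rot: [-179.6, 0.2, 13.4]
ft_force: [-0.3, 0.6, -0.4]
finger_gap: 59.8
grip_force: 0.0
```

Run:
```python
from h import *
from bench import optics
s=optics.snapshot("wrist");u=proj(s,[580,-174,293]);c=s["pixels"].astype(int)
m=(c[:,:,2]>120)&(c[:,:,1]<70)&(c[:,:,0]<70);y,x=np.nonzero(m);print("exp",u,"red",x.mean(),y.mean(),m.sum(), "est",atz(s,x.mean(),y.mean(),293))
cv2.imwrite("pics/w5.png",s["pixels"])
row(tool([0,0,-1],[np.sin(PY),-np.cos(PY),0]),[580,-174,275])
```

```text
exp [282.7135696  304.11378542] red 284.5747330960854 313.0462633451957 562 est [ 576.49611356 -175.55669754  293.        ]
row [-0.3  0.1 -0.3] [ 1.   0.2 -0.6] n 0.0 0.0
```

Call:
handwheel:
  moves: [0,0,0,0,0,0,20,0,0,0,0,0,0,20,0,0,0,0,0,0,20,0,0,0,0,0,0,20]
  force: 20

```text
time: 24.6
tool_pos: [580.5, -174.0, 278.0]
tcp_rot: [-179.9, -0.2, 13.5]
ft_force: [-1.8, 3.6, 7.2]
finger_gap: 30.2
grip_force: 19.9
```

Call:
handwheel:
  moves: [0,0,0,0,0,0,20,0,0,0,0,0,0,20]
  force: 45

```text
time: 24.85
tool_pos: [580.4, -174.0, 278.1]
tcp_rot: [-179.9, -0.2, 13.5]
ft_force: [-3.9, 3.0, 5.4]
finger_gap: 29.7
grip_force: 43.8
```

Scaled: 87 mm / 750 = 0.116, 55.8 mm / 750 = 0.0744.

Call:
handwheel:
  moves: [0,0,0,-0.0127,0,0.0173,20,0,0,0,-0.024,0,0.0352,20,0,0,0,-0.0333,0,0.0547,20,0,0,0,-0.0407,0,0.0744,20,0,0,0,-0.046,0,0.0947,20,0,0,0,-0.0491,0,0.116,20,0,0,0,-0.0491,0,0.116,20]

```text
time: 25.72
tool_pos: [544.7, -182.6, 189.5]
tcp_rot: [-179.9, -0.1, 13.5]
ft_force: [-0.6, 3.7, 5.4]
finger_gap: 29.5
grip_force: 47.9
```

Call:
handwheel:
  moves: [0,0,0,0.0008,0,0.0213,20,0,0,0,0,0,0.0427,20,0,0,0,0.0033,0,0.064,20,0,0,0,0.0084,0,0.0844,20,0,0,0,0.0084,0,0.0844,20]

```text
time: 26.35
tool_pos: [551.6, -181.0, 126.6]
tcp_rot: [-179.9, -0.2, 13.5]
ft_force: [-2.5, 4.0, 7.2]
finger_gap: 29.4
grip_force: 50.5
```

Scaled: 29.4 mm / 750 = 0.0392, 12.5 mm / 750 = 0.0167.

Call:
handwheel:
  moves: [0,0,0,0.0035,0,0.01,20,0,0,0,0.0073,0,0.02,20,0,0,0,0.012,0,0.0297,20,0,0,0,0.0167,0,0.0392,20,0,0,0,0.0167,0,0.0392,20,0,0,0,0.0167,0,0.0392,20]

```text
time: 27.1
tool_pos: [563.1, -178.2, 97.7]
tcp_rot: [-179.9, -0.1, 13.5]
ft_force: [-3.7, 4.1, 6.2]
finger_gap: 29.8
grip_force: 51.4
```

Run:
```python
from h import *
from bench import optics
n=[]
for k,X,h in(("scene",[35,-45,190],25),("side",[0,0,70],40)):
    s=optics.snapshot(k);pickle.dump(s,open(f"pics/{k}6.pkl","wb"));u,v=proj(s,press(X)).astype(int);print(k,u-h,v-h)
    n.append(cv2.resize(s["pixels"][v-h:v+h,u-h:u+h],(400,400),interpolation=cv2.INTER_CUBIC))
cv2.imwrite("pics/c7.png",np.hstack(n))
```

```text
scene 259 235
side 215 159
```

View pics/c7.png

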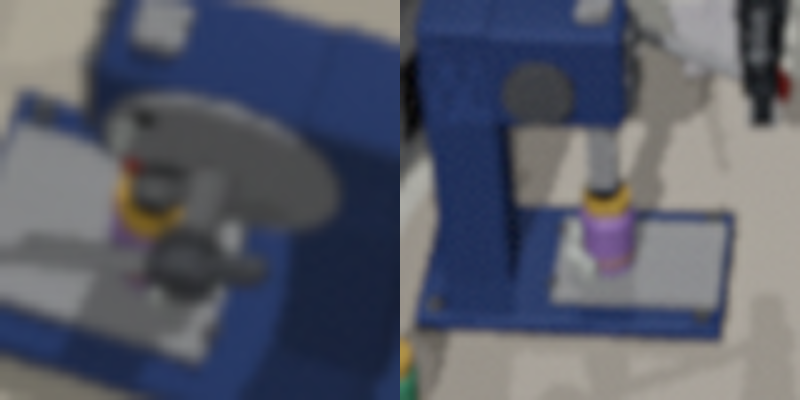

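The foot is pressed on the cap and the jar is upright. TCP displacement gives q ≈ 1.20, so I'll add a small margin past the click and hold.

Scaled: 3 mm / 750 = 0.004, 1.6 mm / 750 = 0.0021.

Call:
handwheel:
  moves: [0,0,0,0.0011,0,0.002,20,0,0,0,0.0021,0,0.004,20,0,0,0,0.0021,0,0.004,20,0,0,0,0.0021,0,0.004,20,0,0,0,0.0021,0,0.004,20]

```text
time: 27.82
tool_pos: [564.5, -177.9, 94.7]
tcp_rot: [-179.9, -0.1, 13.5]
ft_force: [-4.7, 3.7, 6.9]
finger_gap: 29.6
grip_force: 51.3
```

Run:
```python
from h import *
from bench import optics,r
for k in("scene","side","wrist"):
    s=optics.snapshot(k);c=s["pixels"].astype(int);m=(c[:,:,2]>110)&(c[:,:,1]<60)&(c[:,:,0]<60)
    for q in(1.1,1.22,1.3):
        u,v=proj(s,press([35-160*np.cos(.7-q),-75,190+160*np.sin(.7-q)]));
        w=np.zeros_like(m);a,b=max(int(v)-60,0),max(int(u)-60,0);w[a:int(v)+60,b:int(u)+60]=m[a:int(v)+60,b:int(u)+60];y,x=np.nonzero(w);print(k,q,u.round(1),v.round(1),m.sum(),(x.min(),x.max(),y.min(),y.max()) if len(x) else None)
```

```text
scene 1.1 239.2 263.2 84 None
scene 1.22 241.8 266.1 84 None
scene 1.3 243.9 268.0 84 None
side 1.1 289.3 174.1 44 None
side 1.22 286.9 177.9 44 None
side 1.3 285.0 180.3 44 None
wrist 1.1 283.2 346.9 0 None
wrist 1.22 282.8 300.1 0 None
wrist 1.3 282.6 271.6 0 None
```

Run:
```python
from h import *
from bench import optics
for k in("scene","side","wrist"):
    s=optics.snapshot(k);H=cv2.cvtColor(s["pixels"],cv2.COLOR_BGR2HSV).astype(int)
    u0,v0=proj(s,press([35-160*np.cos(-.52),-75,190+160*np.sin(-.52)]));rr=14 if k!="wrist" else 70
    m=((H[...,0]<8)|(H[...,0]>172))&(H[...,1]>140)&(H[...,2]>40)
    y,x=np.nonzero(m);g=(abs(x-u0)<rr)&(abs(y-v0)<rr);x,y=x[g],y[g]
    print(k,(u0,v0),len(x),(x.min(),x.max(),y.min(),y.max(),x.mean(),y.mean()) if len(x) else 0)
    for q in(1.1,1.2,1.3,1.4): print("  ",q,proj(s,press([35-160*np.cos(.7-q),-75,190+160*np.sin(.7-q)])).round(1))
```

```text
scene (np.float64(241.81628753278903), np.float64(266.068559730123)) 0 0
   1.1 [239.2 263.2]
   1.2 [241.3 265.6]
   1.3 [243.9 268. ]
   1.4 [246.7 270.4]
side (np.float64(286.91701440757515), np.float64(177.9003836597026)) 7 (np.int64(290), np.int64(291), np.int64(175), np.int64(178), np.float64(290.57142857142856), np.float64(176.28571428571428))
   1.1 [289.3 174.1]
   1.2 [287.4 177.3]
   1.3 [285.  180.3]
   1.4 [282.3 183. ]
wrist (np.float64(282.80858814141004), np.float64(300.1290632680649)) 4903 (np.int64(237), np.int64(321), np.int64(280), np.int64(364), np.float64(278.5641444013869), np.float64(325.8525392616765))
   1.1 [283.2 346.9]
   1.2 [282.9 307.6]
   1.3 [282.6 271.6]
   1.4 [282.3 238. ]
```

Run:
```python
from h import *
from bench import optics,r
s=optics.snapshot("wrist");print(s["pose"][:3,3],r.sense()["tool_pos"])
o,d=ray(s,279,322)
for R in(138,144,150):
    X=o+d*R;dd=X[:2]-PR;c,sn=np.cos(PY),np.sin(PY);print(R,X.round(1),"press",(c*dd[0]+sn*dd[1]).round(1),(-sn*dd[0]+c*dd[1]).round(1),"q from z",(.7-np.arcsin((X[2]-190)/160)).round(3))
for q in(1.15,1.2,1.25,1.3):print(q,(35-160*np.cos(.7-q)),190+160*np.sin(.7-q))
```

```text
[ 635.77429457 -160.30170575  238.38412523] [ 564.54644454 -177.82588967   94.76558896]
138 [ 562.9 -177.6  122.5] press -105.7 -73.6 q from z 1.136
144 [ 559.7 -178.4  117.5] press -109.0 -73.5 q from z 1.171
150 [ 556.5 -179.1  112.4] press -112.3 -73.5 q from z 1.206
1.15 -109.0715363764283 120.40551454220318
1.2 -105.41320990245964 113.29191382332752
1.25 -101.40392352952091 106.37004337109452
1.3 -97.0536983855485 99.65720425679433
```

Run:
```python
from h import *
from bench import optics,r
def blob(im):
    H=cv2.cvtColor(im,cv2.COLOR_BGR2HSV).astype(int);m=(((H[...,0]<8)|(H[...,0]>172))&(H[...,1]>140)&(H[...,2]>40)).astype(np.uint8)
    n,l,st,ce=cv2.connectedComponentsWithStats(m);i=1+st[1:,4].argmax();ct=max(cv2.findContours((l==i).astype(np.uint8),0,2)[0],key=len);return st[i],ce[i].round(1),cv2.minEnclosingCircle(ct)
print(blob(cv2.imread("pics/w5.png")))
s=optics.snapshot("wrist");print(blob(s["pixels"]))
st=r.sense();P=np.array(s["pose"])
def shot(tcp):
    q=dict(s);Q=P.copy();Q[:3,3]+=np.array(tcp)-st["tool_pos"];q["pose"]=Q;return q
print("w5 model q0",proj(shot([579.3,-174,275.3]),press([-87.4,-75,293])))
for q in(1.1,1.15,1.2,1.25):print(q,proj(s,press([35-160*np.cos(.7-q),-75,190+160*np.sin(.7-q)])))
```

```text
(array([ 238,  258,   87,   89, 6048], dtype=int32), array([280.7, 301.8]), ((280.636962890625, 301.8363037109375), 44.23326873779297))
(array([ 236,  280,   86,   85, 4902], dtype=int32), array([278.6, 325.9]), ((278.43792724609375, 319.7704772949219), 44.451698303222656))
w5 model q0 [283.42874713 299.92491587]
1.1 [283.21267212 346.85981372]
1.15 [283.03329613 326.71708578]
1.2 [282.86990466 307.55362077]
1.25 [282.72044033 289.21966381]
```

The wrist view puts the ball higher in the pads than at the start, so it slipped a little and q is about 1.17. I'll grip harder, go about 0.05 rad further, then measure again.

Create meas.py:
```python
from h import *
from bench import optics,r
s=optics.snapshot("wrist");H=cv2.cvtColor(s["pixels"],cv2.COLOR_BGR2HSV).astype(int);m=(((H[...,0]<8)|(H[...,0]>172))&(H[...,1]>140)&(H[...,2]>40)).astype(np.uint8)
n,l,st,ce=cv2.connectedComponentsWithStats(m);i=1+st[1:,4].argmax();c=cv2.minEnclosingCircle(max(cv2.findContours((l==i).astype(np.uint8),0,2)[0],key=len));print(st[i],c)
qs=np.linspace(1.0,1.5,101);v=np.array([proj(s,press([35-160*np.cos(.7-q),-75,190+160*np.sin(.7-q)]))[1] for q in qs])
print("q",np.interp(-(c[0][1]-1.3),-v,qs), "from bottom edge",np.interp(-(st[i][1]+st[i][3]-44.2-1.3),-v,qs))
```

```bash
python3 meas.py
```

```text
[ 236  280   86   85 4907] ((278.43792724609375, 319.7704772949219), 44.451698303222656)
q 1.1712298324165584 from bottom edge 1.1685559998968162
```

Call:
handwheel:
  moves: [0,0,0,0,0,0,20,0,0,0,0.0016,0,0.0029,20,0,0,0,0.0032,0,0.0059,20,0,0,0,0.0048,0,0.0088,20,0,0,0,0.0048,0,0.0088,20,0,0,0,0.0048,0,0.0088,20]
  force: 90

```text
time: 29.02
tool_pos: [568.5, -177.0, 88.7]
tcp_rot: [-179.9, -0.1, 13.4]
ft_force: [-5.2, 5.9, 8.6]
finger_gap: 28.7
grip_force: 88.5
```

```bash
python3 meas.py
```

```text
[ 238  282   83   85 4751] ((278.43756103515625, 321.51861572265625), 44.5482177734375)
q 1.2143662134073512 from bottom edge 1.211123509067271
```

Call:
handwheel:
  moves: [0,0,0,0,0,0,20,0,0,0,0,0,0,20,0,0,0,0,0,0,20,0,0,0,0,0,0,20]

```text
time: 29.58
tool_pos: [568.4, -177.0, 88.7]
tcp_rot: [-179.9, -0.1, 13.4]
ft_force: [-5.2, 5.2, 9.3]
finger_gap: 28.7
grip_force: 88.5
```

```bash
python3 meas.py; python3 -c "
from bench import workorder
print(workorder.hand_in())"
```

```text
[ 238  282   83   85 4751] ((278.43756103515625, 321.51861572265625), 44.5482177734375)
q 1.2141886647321682 from bottom edge 1.2109450813127733
the job is handed in; nothing more can be done
None
```

I handed the job in at about 30 s: the jar stands upright against the V stop (within my 1–2 mm measuring error) and the arm is holding the lever just past the third click, at about 1.21 rad by the camera (up to 1.26 by arm travel). I didn't measure the cap being fully home, and hand-in returned no verdict.

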